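# Feed two breaker modules down the gravity flow lane

### The job

Load both black breaker modules into the sloped roller lane from its high open end, one after the other, white toggle up and copper terminals leading downhill: each has to be pushed in over the orange spring flap until its tail is past the flap, so that the first rests against the red stop and the second closes up behind the first with the flap sprung up again behind it. Lay them in and push gently: no dropping, and no ramming against the stop. Leave the white contactor and everything else on the bench where they are.

Things in the scene. Friction and masses are not known exactly. Their poses are not given: they have to be found in the camera images.
- module_a_center (a point): centre (half-way up) of a black breaker module, 100 long x 58 wide x 64 mm high, 0.68 to 0.96 kg, toggle up; x axis along its length to the copper end, z up. A plain box 52 mm high with flat ends; above it a 56 x 50 mm grey fascia (6 mm) and a white toggle (6 mm). Grip it across the 58 mm width
- module_a_copper (a point): middle of that module's copper end face, 50 mm from its centre along its length and 40 mm above its underside
- module_a: the same module; origin at the centre of its underside, axes as above
- module_b_center (a point): centre (half-way up) of a black breaker module, 100 long x 58 wide x 64 mm high, 0.68 to 0.96 kg, toggle up; x axis along its length to the copper end, z up. A plain box 52 mm high with flat ends; above it a 56 x 50 mm grey fascia (6 mm) and a white toggle (6 mm). Grip it across the 58 mm width
- module_b_copper (a point): middle of that module's copper end face, 50 mm from its centre along its length and 40 mm above its underside
- module_b: the same module; origin at the centre of its underside, axes as above
- lane: aluminium stand of the roller lane, blue foot. x level, pointing down the lane; y across; z up; origin on the bench on the centre line. It carries a roller deck, sloping 12 degrees down along x, clamped in slots anywhere from 20 mm uphill to 20 mm downhill of its middle place: feel for it. Offsets x, z below are in this frame with the deck at its middle place
- lane_stop (a point): middle place of the foot of the red stop's uphill face: x 0, z 45 mm, at the roller tops (really up to 20 mm off along x). Stop 46 mm high. The deck is 80 mm wide; blue guides stand 14 mm above the rollers, 64 mm apart inside; uphill of the flap they flare to 70 mm
- lane_infeed (a point): middle place of the centre of a waiting module, 275 mm up the slope from the stop, on the roller tops (really up to 20 mm off along x, hence 4 mm in height). Lay a module with its centre 25 mm uphill of here: it clears the flap wherever the deck sits, and runs down until its nose meets the flap, and halts about there. The rollers end 348 mm up the slope, open
- lane_mouth (a point): middle place of the roof's uphill end, 178 mm up the slope from the stop, on the roller tops: from here down to the stop hold-down bars roof the lane (undersides 71 mm, tops 80 mm above the rollers, hoop legs 40 mm either side), so modules enter only uphill of here
- flap (a joint): orange spring flap in the deck's floor. 0 = up, 12 mm above the rollers; about 0.5 rad = pressed flush by a module over it. A module needs a push along the lane (about 2 to 6 N) to start over it and may halt if let go half-way, until its tail is past the flap's tip, 204 mm up the slope from the stop; then the flap snaps up and the module runs on. Two modules home fill 200 mm
- contactor_center (a point): centre of a white contactor 80 x 54 x 70 mm, another kind of part; stays where it is
- flask: clear flask, 64 mm across, 210 mm high; origin at the centre of its underside; stays where it is
- tape: yellow tape roll, 100 mm across, 25 mm high; origin at the centre of its underside; stays where it is
- grease_pot: white pot, 80 mm across, 70 mm high; origin at the centre of its underside; stays where it is
- screwdriver: screwdriver lying on the bench; origin at the centre of its underside; stays where it is
Mind the look-alikes: they are no part of the job. Leave any pink look-alike of the module_a alone.

How it is judged:
On the way:
1. one module lies home against the red stop, copper end leading, the flap up again behind it (((x of module_a_copper in the frame of lane between -0.017 and 0.034 m and y of module_a_copper in the frame of lane between -0.008 and 0.008 m and angle between module_a's own z axis and vertical between 0.12 and 0.3 rad and angle between the y axis of module_a and the y axis of lane, either way round below 0.12 rad and linear speed of module_a below 0.02 m/s) or (x of module_b_copper in the frame of lane between -0.017 and 0.034 m and y of module_b_copper in the frame of lane between -0.008 and 0.008 m and angle between module_b's own z axis and vertical between 0.12 and 0.3 rad and angle between the y axis of module_b and the y axis of lane, either way round below 0.12 rad and linear speed of module_b below 0.02 m/s)) and value of joint flap below 0.1 rad), for 0.2 s.
At the end, for the whole second after the job is handed in: Both modules lie in the lane below the flap, the first at the red stop, the second closed up to it within 4 mm; toggles up, copper ends downhill, within 8 mm of the centre line and 0.12 rad of the lane's direction, at rest, released; flap within 0.1 rad of sprung up (((x of module_a_copper in the frame of lane between -0.017 and 0.034 m and y of module_a_copper in the frame of lane between -0.008 and 0.008 m and angle between module_a's own z axis and vertical between 0.12 and 0.3 rad and angle between the y axis of each of module_a, module_b and the y axis of lane, either way round below 0.12 rad and linear speed of each of module_a, module_b below 0.02 m/s and x of module_b_copper in the frame of lane between -0.114 and -0.063 m and y of module_b_copper in the frame of lane between -0.008 and 0.008 m and angle between module_b's own z axis and vertical between 0.12 and 0.3 rad and distance between module_a_copper and module_b_copper below 0.104 m) or (x of module_b_copper in the frame of lane between -0.017 and 0.034 m and y of module_b_copper in the frame of lane between -0.008 and 0.008 m and angle between module_b's own z axis and vertical between 0.12 and 0.3 rad and angle between the y axis of each of module_b, module_a and the y axis of lane, either way round below 0.12 rad and linear speed of each of module_b, module_a below 0.02 m/s and x of module_a_copper in the frame of lane between -0.114 and -0.063 m and y of module_a_copper in the frame of lane between -0.008 and 0.008 m and angle between module_a's own z axis and vertical between 0.12 and 0.3 rad and distance between module_b_copper and module_a_copper below 0.104 m)) and value of joint flap below 0.1 rad); the robot touches nothing.
It fails at once if the modules are rammed against each other with more than 40 N (contact force between module_a and module_b above 40 N).
It fails at once if a module is dropped into the lane: it hits the lane with more than 90 N (contact force between any of module_a, module_b and deck above 90 N).
It fails at once if the contactor or another thing on the bench is moved more than 25 mm (distance of any of contactor_center, flask, tape, grease_pot, screwdriver from where it was at the start of the episode above 0.025 m).
It also fails if it takes over 72 s, if anything falls off the work surface, if the arm or the gripper's body presses on something with over 40 N, if the wrist force passes 120 N, or if a joint passes its speed limit or range.

### The arm

A 7-joint arm with a two-finger parallel gripper is mounted at the origin on the work surface. World frame = base frame: x ahead of the robot, y to its left, z up, the work surface at z = 0. Lengths are in m, angles in rad, forces in N, time in s.
With the tool pointing down it reaches from about 0.425 to 0.825 m from the base axis. Payload 3.6 kg.
Tool frame: the origin (TCP) lies midway between the tips of the shut fingers; the grasp point (between the pads) lies 19 mm behind it; z points along the fingers, y is the line along which they close (so a half turn about z gives the same grasp; the last joint's range is limited). The gripper opens to 93 mm and grips with 3 to 60 N. Pads are 15 mm wide; open, the fingers measure 128 mm over their backs; the gripper's body (75 mm by 188 mm) begins 65 mm behind the grasp point.
Start: joints at [1.135, 0.615, -0.013, 1.423, 0.008, 1.103, -0.04], TCP at [0.258, -0.596, 0.219] pointing down, gripper open.
Joint ranges: [-3.12, 3.12], [-0.3, 2.06], [-1.34, 1.32], [0.26, 2.42], [-1.36, 4.5], [0.01, 1.98], [-2.84, 2.84]. Speed limits (rad/s): [2.79, 2.79, 3.14, 3.14, 3.14, 3.14, 3.14].

### API

Orientations are given as a unit quaternion [w, x, y, z].
In Python, from cell import * gives the robot as it stands.
- The arm moves only by the tool move_arm, never from a script. Its argument "deltas" is a list of rows, each a list of 6 numbers: the shift along the tool's x, y, z in cm, then the turn, a rotation vector about the tool's x, y, z in rad. A call has 1 to 8 rows; each row shifts and turns the commanded pose from where the row before left it, along the tool's axes as they then stand; what a row does not reach is not made up. A row lasts 1/10 s, in which the tool goes at most 50 mm and 8.59 degrees, less where a joint would pass 70% of its speed; a pose out of reach is approached as far as the arm can. A call is refused whole if a number of a shift passes 5 or a number of a turn 0.15, either way. A call with a gripper value outside its range is refused whole. "fingers" is the closure, from 0 (fully open) to 1 (shut), set as the call begins (left out, the last holds). The fingers move at their own pace and stop on an object; "grip_force" is the grip in N (left out, the last holds). Time passes only in rows, so rows that do not move let the fingers close. It gives the time, the measured TCP pose, the force, the opening and the grip force at its end, in the units of the state.
- observe(): the state, without advancing time (a new reading comes with each control period).
- capture(name): name is "scene" or "top" or "wrist"; returns the picture (400x640x3 uint8, red, green, blue); there is no depth.
- camera_params(name): a dict with "intrinsics" (3x3 intrinsics, pixels), "origin" and "rotation" of the camera in the world; the wrist camera has in their place "hand_eye" (4x4, takes a point from camera to tool coordinates, whose origin is the TCP and whose axes are the flange's). Camera axes: x right, y up, looking along -z (the intrinsics and any distortion apply to the point x, -y, -z); pixel columns grow to the right and rows downward; lengths in m; the calibration is good to about 2 mm. The wrist camera is an equidistant fisheye: a pixel r from the principal point sees the ray r / f radians off the axis. A picture is of the moment at which its call begins: read the wrist's pose just before it. camera_params takes no time and is no camera call.
- close_job(): hands the job in; it is judged then, once.
The state is a dict: "clock": time; "q": joint angles; "dq": joint speeds; "joint_torque": joint torques, N m; "eef_pos": TCP position; "orientation": TCP orientation; "wrist_force": force on the tool from outside, world axes, zero at the start; "wrist_torque": the same for the moment, N m; "gripper_width": finger opening in m; "gripper_force": force on a finger pad.
Only numpy, scipy, OpenCV 4.12 (cv2) and the standard library are available. Lean on these libraries where they do the work, as an engineer would, in place of code of your own. Each camera call takes 0.05 s, during which the arm holds its last target. There are 200 camera calls.

## Working session

There is one attempt and no reset: what is moved stays moved. The work goes in short steps, Python scripts to look and compute and a tool call to move; the robot and the scene stay as the last step left them, time stands still between calls to the robot, and variables do not carry over. Pictures are saved under pics/ and viewed, at most 10 in all, crops included, and the job is handed in when it is done.

Besides the shell and the picture viewer there is one more tool, called after ">>>" as name([rows], argument=value, ...), one row to a line, values as JSON. move_arm: Moves the arm, as the interface text tells. Its arguments: {"type":"object","properties":{"deltas":{"type":"array","items":{"type":"array","items":{"type":"number"}}},"fingers":{"type":"number"},"grip_force":{"type":"number"}},"required":["deltas"]}

```bash
mkdir -p pics; ls
python3 - <<'E'
from cell import *
import cv2,numpy as np
np.set_printoptions(precision=4,suppress=True)
for n in("scene","top"):
    im=capture(n);cv2.imwrite(f"pics/{n}0.png",im[:,:,::-1]);print(n,camera_params(n))
print(camera_params("wrist"));print(observe())
E
```

```text
pics
scene {'intrinsics': array([[497.5252,   0.    , 317.7548],
       [  0.    , 497.5252, 198.9397],
       [  0.    ,   0.    ,   1.    ]]), 'origin': array([1.707 , 0.0302, 0.8103]), 'rotation': array([0.5997, 0.3333, 0.356 , 0.6345])}
top {'intrinsics': array([[385.1523,   0.    , 324.2112],
       [  0.    , 385.1523, 198.5812],
       [  0.    ,   0.    ,   1.    ]]), 'origin': array([ 0.4395, -0.0312,  1.1945]), 'rotation': array([-0.697 , -0.0181,  0.026 ,  0.7163])}
{'intrinsics': array([[309.7069,   0.    , 317.3058],
       [  0.    , 309.7069, 201.5232],
       [  0.    ,   0.    ,   1.    ]]), 'hand_eye': array([[-0.0001,  0.9695,  0.2449,  0.0671],
       [ 1.    , -0.0002,  0.0011,  0.0002],
       [ 0.0011,  0.2449, -0.9695, -0.166 ],
       [ 0.    ,  0.    ,  0.    ,  1.    ]])}
{'clock': 0.1, 'q': array([ 1.1355,  0.6158, -0.0126,  1.4247,  0.0081,  1.1034, -0.0404]), 'dq': array([-0.0004, -0.0035, -0.0004, -0.0035,  0.0005,  0.0008,  0.    ]), 'joint_torque': array([  0.0007, -46.0041,   0.2097, -16.6244,  -0.0612,   0.017 ,
         0.0001]), 'eef_pos': array([ 0.2581, -0.5958,  0.2176]), 'orientation': array([-0.0011,  0.9792,  0.203 , -0.0003]), 'wrist_force': array([ 0.4828, -1.0898, -0.4006]), 'wrist_torque': array([-0.0035,  0.0254, -0.0429]), 'gripper_force': 0.0, 'gripper_width': 0.09300200185344794}
```

View pics/scene0.png

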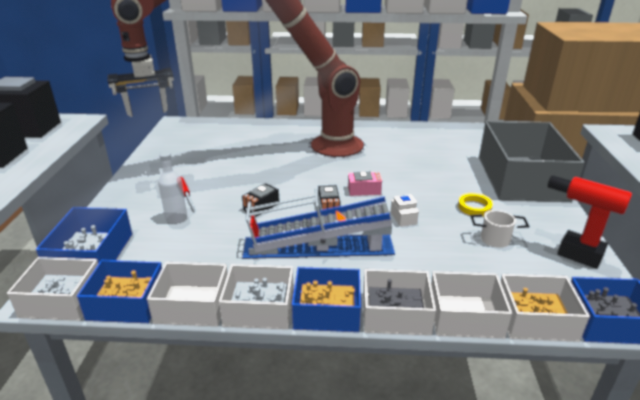

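View pics/top0.png

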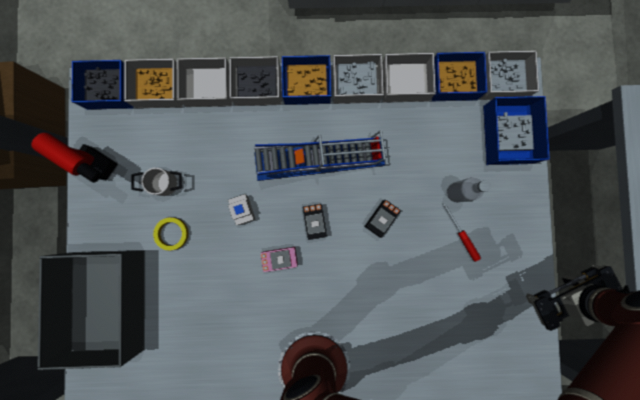

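The top view shows the lane at (255-388, 135-180): high open end on the left, red stop on the right (376,148), orange flap at (300,157). There are two black candidates, at (315,221) and (383,217). The pink look-alike is at (280,259) and the white contactor at (240,209). The two black ones with copper terminals fit the description. I'll confirm in one crop.

```bash
python3 - <<'E'
import cv2
a=cv2.imread("pics/top0.png")[130:280,230:430]
cv2.imwrite("pics/crop0.png",cv2.resize(a,None,fx=4,fy=4,interpolation=cv2.INTER_CUBIC))
E
cat > h.py <<'E'
from cell import *
import cv2,numpy as np
from scipy.spatial.transform import Rotation as R
np.set_printoptions(precision=4,suppress=True)
rot=lambda q:R.from_quat(np.r_[q[1:],q[0]]).as_matrix()
def cam(n,s=None):
    "K, origin, rotation (camera axes x right, y up) in world"
    p=camera_params(n)
    if n!="wrist": return n,p["intrinsics"],np.array(p["origin"]),rot(p["rotation"])
    s=s or observe(); T=p["hand_eye"]; Q=rot(s["orientation"])
    return n,p["intrinsics"],s["eef_pos"]+Q@T[:3,3],Q@T[:3,:3]
def proj(c,P):
    n,K,o,Rm=c; v=(np.atleast_2d(P)-o)@Rm; v=v*[1,-1,-1]
    if n=="wrist":
        r=np.hypot(v[:,0],v[:,1]); th=np.arctan2(r,v[:,2]); v=np.c_[v[:,:2]*(th/np.maximum(r,1e-9))[:,None],np.ones(len(v))]
    else: v=v/v[:,2:]
    return (v@K.T)[:,:2]
def ray(c,uv):
    n,K,o,Rm=c; x=np.linalg.solve(K,np.c_[np.atleast_2d(uv),np.ones(len(np.atleast_2d(uv)))].T).T
    if n=="wrist":
        th=np.hypot(x[:,0],x[:,1]); x=np.c_[x[:,:2]*(np.sin(th)/np.maximum(th,1e-9))[:,None],np.cos(th)]
    return o,(x*[1,-1,-1])@Rm.T
def atz(c,uv,z):
    o,d=ray(c,uv); return o+d*((z-o[2])/d[:,2])[:,None]
E
python3 - <<'E'
from h import *
c=cam("top")
for n,uv,z in [("m1",(315,221),.06),("m2",(383,217),.06),("stop",(376,148),.07),("flap",(300,157),.09),("contactor",(240,209),.07),("pink",(280,259),.06),("lane L",(256,162),.1),("R",(386,150),.05)]: print(n,atz(c,uv,z))
E
```

```text
m1 [[ 0.445 -0.016  0.06 ]]
m2 [[ 0.4513 -0.2166  0.06  ]]
stop [[ 0.6552 -0.2018  0.07  ]]
flap [[0.6307 0.0221 0.09  ]]
contactor [[0.4859 0.2014 0.07  ]]
pink [[0.3371 0.089  0.06  ]]
lane L [[0.6178 0.1477 0.1   ]]
R [[ 0.6522 -0.2348  0.05  ]]
```

View pics/crop0.png

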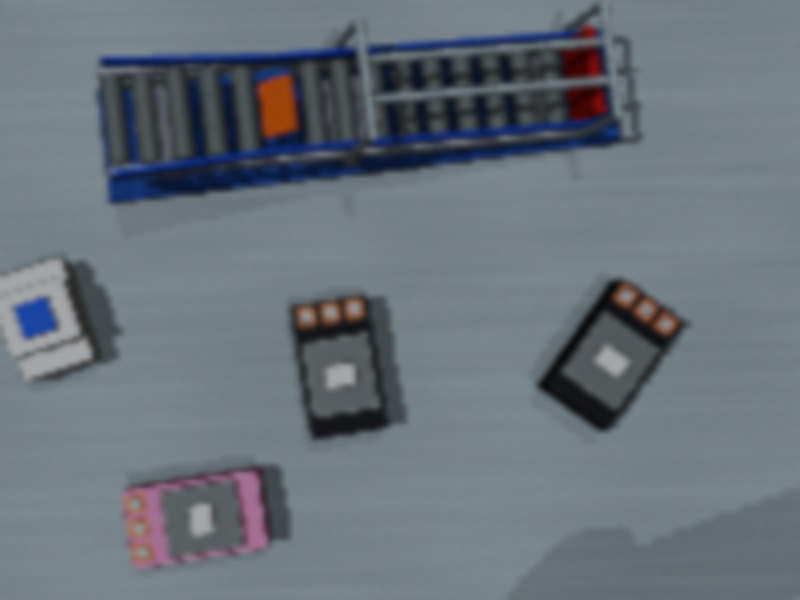

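Confirmed: both black modules have three copper terminals at the +x end, while the pink one is the decoy and the contactor has a blue mark. I'll move over the modules for closer wrist views.

>>> move_arm([
  [3.5, -3, -0.5, 0, 0, 0],
  [3.5, -3, -0.5, 0, 0, 0],
  [3.5, -3, -0.5, 0, 0, 0],
  [3.5, -3, -0.5, 0, 0, 0],
  [3.5, -3, -0.5, 0, 0, 0],
  [3.5, -3, -0.5, 0, 0, 0],
], fingers=0)

```text
clock: 0.7
eef_pos: [0.3798, -0.3458, 0.2486]
orientation: [-0.0, 0.979, 0.203, -0.0]
wrist_force: [0.7, 0.1, 0.4]
gripper_width: 0.0931
gripper_force: 0.0
```

>>> move_arm([
  [3.5, -3, -0.5, 0, 0, 0],
  [3.5, -3, -0.5, 0, 0, 0],
  [3.5, -3, -0.5, 0, 0, 0],
  [3.5, -3, -0.5, 0, 0, 0],
  [3.5, -3, -0.5, 0, 0, 0],
  [3.5, -3, -0.5, 0, 0, 0],
])

```text
clock: 1.3
eef_pos: [0.5009, -0.0974, 0.2787]
orientation: [-0.0, 0.979, 0.203, -0.0]
wrist_force: [0.9, -0.2, -0.6]
gripper_width: 0.0932
gripper_force: 0.0
```

>>> move_arm([
  [0, 0, 1, 0, 0, -0.14],
  [0, 0, 1, 0, 0, -0.14],
  [0, 0, 1, 0, 0, -0.14],
  [0, 0, 1, 0, 0, -0.14],
  [0, 0, 1, 0, 0, -0.14],
  [0, 0, 1, 0, 0, -0.14],
  [0, 0, 1, 0, 0, -0.14],
  [0, 0, 0, 0, 0, -0.14],
])

```text
clock: 2.1
eef_pos: [0.4992, -0.0991, 0.207]
orientation: [-0.002, 0.72, 0.694, -0.001]
wrist_force: [0.1, -0.2, -0.3]
gripper_width: 0.0929
gripper_force: 0.0
```

```bash
cat > snap.py <<'E'
import sys,pickle
from h import *
n=sys.argv[1]; s=observe(); im=capture("wrist")
pickle.dump(s,open(f"pics/{n}.pkl","wb")); cv2.imwrite(f"pics/{n}.png",im[:,:,::-1])
Q=rot(s["orientation"]); print(s["clock"],s["eef_pos"],"yaw",np.arctan2(Q[1,0],Q[0,0]),"q",s["q"],"F",s["wrist_force"],s["gripper_width"]); print(Q)
E
python3 snap.py w1
```

```text
2.1 [ 0.4992 -0.0991  0.207 ] yaw 1.5345533623419283 q [ 0.4313  0.4374 -0.4     1.8304  0.2085  0.9192 -0.0989] F [ 0.07   -0.2027 -0.305 ] 0.09287163211823404
[[ 0.0362  0.9993 -0.004 ]
 [ 0.9993 -0.0362  0.0006]
 [ 0.0005 -0.004  -1.    ]]
```

>>> move_arm([
  [-4, 0, 0, 0, 0, 0],
  [-4, 0, 0, 0, 0, 0],
  [-4, 0, 0, 0, 0, 0],
  [0, 0, 0, 0, 0, 0],
])

```text
clock: 2.55
eef_pos: [0.4938, -0.2269, 0.2079]
orientation: [0.001, 0.727, 0.687, -0.002]
wrist_force: [-1.1, 0.1, -0.8]
gripper_width: 0.0931
gripper_force: 0.0
```

```bash
python3 snap.py w2
python3 - <<'E'
import cv2
for n in("w1","w2"):
    a=cv2.imread(f"pics/{n}.png"); cv2.imwrite(f"pics/{n}v.png",cv2.resize(a,(800,500),interpolation=cv2.INTER_CUBIC))
E
```

```text
2.55 [ 0.4938 -0.2269  0.2079] yaw 1.5149174503063854 q [ 0.6351  0.4825 -0.3708  1.7424  0.213   0.9562  0.1234] F [-1.1194  0.063  -0.77  ] 0.09309653203553003
[[ 0.0558  0.9984 -0.0017]
 [ 0.9984 -0.0559 -0.0044]
 [-0.0044 -0.0014 -1.    ]]
```

View pics/w1v.png

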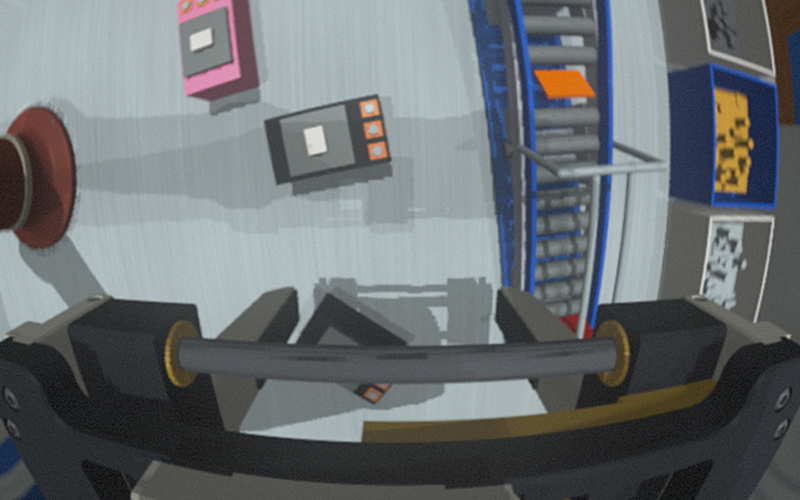

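View pics/w2v.png

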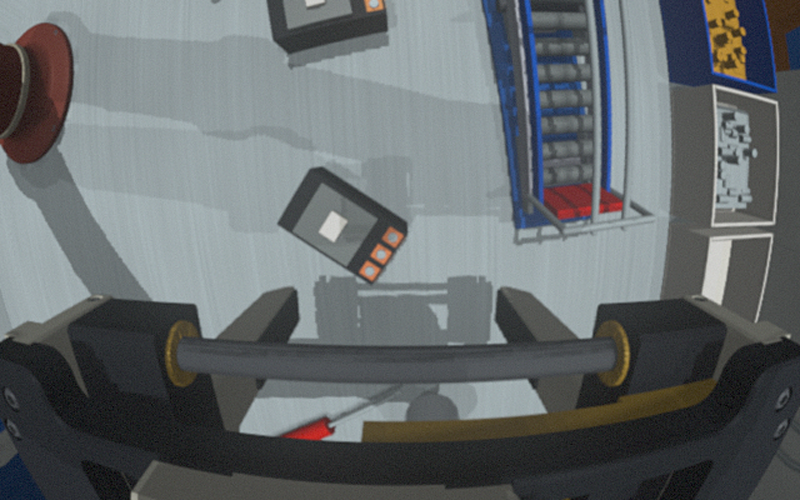

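Wrist views at 1.25x scale: w1 shows module 1 at (328,140) and the flap at (565,84). w2 shows module 2 at (343,225) and the red stop at (583,202). Next are two views above the lane.

>>> move_arm([
  [3.7, 2.2, -1.5, 0, 0, 0],
  [3.7, 2.2, -1.5, 0, 0, 0],
  [3.7, 2.2, -1.5, 0, 0, 0],
  [3.7, 2.2, -1.5, 0, 0, 0],
  [3.7, 2.2, -1.5, 0, 0, 0],
  [3.7, 2.2, -1.5, 0, 0, 0],
  [0, 0, 0, 0, 0, -0.14],
  [0, 0, 0, 0, 0, 0],
])

```text
clock: 3.4
eef_pos: [0.6367, 0.0011, 0.2987]
orientation: [-0.001, 0.67, 0.742, 0.001]
wrist_force: [0.1, -1.2, -0.2]
gripper_width: 0.0931
gripper_force: 0.0
```

```bash
python3 snap.py w3
```

```text
3.4 [0.6367 0.0011 0.2987] yaw 1.6732864172077897 q [ 0.2067  0.5663 -0.4347  1.3287  0.2352  1.2971 -0.1289] F [ 0.1203 -1.2138 -0.177 ] 0.09312960931250694
[[-0.1023  0.9948 -0.0002]
 [ 0.9948  0.1023  0.0017]
 [ 0.0017 -0.     -1.    ]]
```

>>> move_arm([
  [4, 0, 0, 0, 0, 0],
  [4, 0, 0, 0, 0, 0],
  [0, 0, 0, 0, 0, 0],
  [0, 0, 0, 0, 0, 0],
])

```text
clock: 3.85
eef_pos: [0.6282, 0.077, 0.2985]
orientation: [-0.0, 0.672, 0.74, -0.001]
wrist_force: [-0.3, -1.5, 0.3]
gripper_width: 0.0931
gripper_force: 0.0
```

```bash
python3 snap.py w4
python3 - <<'E'
from h import *
import pickle
from scipy.optimize import minimize,least_squares
a=cv2.imread("pics/w3.png")[0:270,130:530]; b=cv2.imread("pics/w4.png")[0:270,130:530]
cv2.imwrite("pics/w34.png",np.vstack([cv2.resize(x,(800,540))[:300] if 0 else cv2.resize(x[:,100:350],(500,540)) for x in [a]]))
cv2.imwrite("pics/w34.png",np.hstack([cv2.resize(x[:,100:300],(400,540),interpolation=cv2.INTER_CUBIC) for x in(a,b)]))
C={n:cam("wrist",pickle.load(open(f"pics/{n}.pkl","rb"))) for n in("w1","w2")}; C["top0"]=cam("top")
def mask(n,guess):
    im=cv2.imread(f"pics/{n}.png"); c=proj(C[n],[[*guess,.05]])[0]
    dark=(im.max(2)<72).astype(np.uint8)
    k,l,st,ce=cv2.connectedComponentsWithStats(dark)
    L=max(range(1,k),key=lambda i:st[i,4]*(np.hypot(*(ce[i]-c))<25))
    return c,cv2.convexHull(np.argwhere(l==L)[:,::-1].astype(np.int32)),st[L]
def mod(p):
    x,y,t,z=p; c,s=np.cos(t),np.sin(t); q=[]
    for h,l,w in((0,.05,.029),(.052,.05,.029)): q+=[[a*l,b*w,h] for a in(-1,1) for b in(-1,1)]
    q=np.array(q); return np.c_[x+c*q[:,0]-s*q[:,1],y+s*q[:,0]+c*q[:,1],z+q[:,2]]
def poly(n,h):
    m=np.zeros((1600,2560),np.uint8); cv2.fillConvexPoly(m,np.round((h+.5)*4*16-8).astype(np.int32).reshape(-1,1,2),1,shift=4); return m
for nm,g,vs in(("m1",(.445,-.016,.12,0),("w1","top0")),("m2",(.451,-.217,-.53,0),("w2","top0"))):
    T={}
    for n in vs:
        c,h,st=mask(n,g[:2]); print(nm,n,c,st); T[n]=poly(n,h.reshape(-1,2).astype(float))
    def cost(p,vv):
        return sum(1-(T[n]&(q:=poly(n,cv2.convexHull(proj(C[n],mod(p)).astype(np.float32)).reshape(-1,2).astype(float)))).sum()/(T[n]|q).sum() for n in vv)
    for vv in [vs[:1],vs[1:],vs]:
        sx=np.array([g]+[np.array(g)+d for d in np.diag([.008,.008,.08])@np.eye(3,4)])
        r=minimize(lambda p:cost([*p,0],vv),g[:3],method="Nelder-Mead",options=dict(initial_simplex=sx[:,:3],xatol=1e-4,fatol=1e-4)); print(vv,r.x,r.fun)
    r=minimize(lambda p:cost(p,vs),[*r.x,0.0],method="Nelder-Mead",options=dict(initial_simplex=np.vstack([[*r.x,0]]+[np.r_[r.x,0]+d for d in np.diag([.005,.005,.05,.01])]))); print("free z",r.x,r.fun)
E
```

```text
3.85 [0.6282 0.077  0.2985] yaw 1.6674495460039018 q [ 0.0886  0.5604 -0.4373  1.3404  0.2369  1.293  -0.2582] F [-0.3009 -1.4601  0.2625] 0.09313065463614928
[[-0.0965  0.9953 -0.0009]
 [ 0.9953  0.0965 -0.0009]
 [-0.0009 -0.001  -1.    ]]
m1 w1 [263.3544 112.8483] [284 109   3   5   6]
m1 top0 [315.0459 221.0191] [303 204  25  36 285]
('w1',) [ 0.4344 -0.0304  0.4197] 0.9992357244240637
('top0',) [ 0.4438 -0.0151  0.1324] 0.05543077890575865
('w1', 'top0') [ 0.4438 -0.0151  0.1324] 1.0546734217216849
free z [ 0.4437 -0.0152  0.13   -0.0034] 1.0540911729235343
m2 w2 [277.406  181.0668] [ 223  134  102   93 1717]
m2 top0 [382.5839 217.1326] [365 200  36  38 345]
('w2',) [ 0.4461 -0.2172 -0.6352] 0.06697083639031554
('top0',) [ 0.4469 -0.2189 -0.6428] 0.032220464574140406
('w2', 'top0') [ 0.4468 -0.2185 -0.65  ] 0.09950898542001774
free z [ 0.4453 -0.2189 -0.6556 -0.0094] 0.08406606536752737
```

View pics/w34.png

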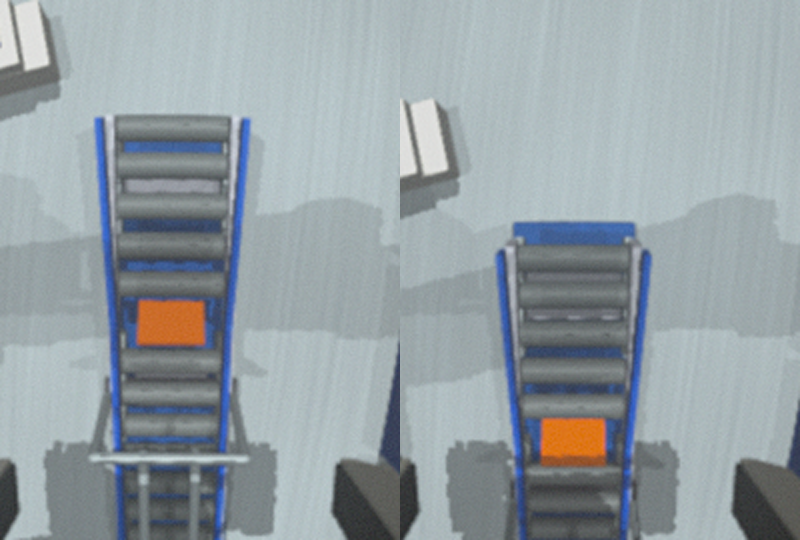

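Crops at 2x, column offset 230: in w3 the flap corners are (137..206, 300..346) and the blue guide ends are at (99,118)/(246,118). In w4 the flap is at (141..207, 418..464) and the guide ends at (102,250)/(247,250). Now I'll triangulate the deck and refit module 1.

Run:
```python
from h import *
import pickle
from scipy.optimize import minimize,least_squares
C={n:cam("wrist",pickle.load(open(f"pics/{n}.pkl","rb"))) for n in("w1","w2","w3","w4")}; C["top0"]=cam("top"); C["scene0"]=cam("scene")
def tri(obs):
    f=lambda p:np.concatenate([proj(C[n],p)[0]-uv for n,uv in obs])
    r=least_squares(f,[.63,.05,.1]); return r.x,r.fun
cor={}
for n in("w1","w3","w4","top0"):
    im=cv2.imread(f"pics/{n}.png").astype(int); b,g,r=im[...,0],im[...,1],im[...,2]
    m=((r>170)&(g>60)&(g<150)&(b<70)).astype(np.uint8)
    c0=proj(C[n],[.632,.022,.095])[0]
    k,l,st,ce=cv2.connectedComponentsWithStats(m); 
    L=min((i for i in range(1,k) if st[i,4]>20),key=lambda i:np.hypot(*(ce[i]-c0)))
    bx=cv2.boxPoints(cv2.minAreaRect(np.argwhere(l==L)[:,::-1].astype(np.float32)))
    cor[n]=bx; print(n,st[L],ce[L]); 
    # tip = downhill (world -y) edge
    w=atz(C[n],bx,.095); o=np.argsort(w[:,1]); cor[n]=(bx[o[:2]].mean(0),bx[o[2:]].mean(0)); print(w[o])
for k,nm in((0,"tip"),(1,"hinge")):
    for vs in (("w3","w4"),("w1","w3","w4","top0")): print(nm,vs,*tri([(n,cor[n][k]) for n in vs]))
g3=np.array([[99,118],[246,118]])/2+[230,0]; g4=np.array([[102,250],[247,250]])/2+[230,0]
P=[tri([("w3",g3[i]),("w4",g4[i])]) for i in(0,1)]; print("guide ends",P)
# module 1 refit in w1
g=(.4438,-.0151,.1324)
im=cv2.imread("pics/w1.png"); c=proj(C["w1"],[[*g[:2],.03]])[0]; print(c)
roi=np.zeros(im.shape[:2],np.uint8); cv2.circle(roi,tuple(int(v) for v in c),70,1,-1)
for th in(72,85):
    d=((im.max(2)<th)&(roi>0)).astype(np.uint8); d=cv2.morphologyEx(d,cv2.MORPH_CLOSE,np.ones((5,5)))
    k,l,st,ce=cv2.connectedComponentsWithStats(d); L=1+np.argmax(st[1:,4]); print(th,st[L])
    hull=cv2.convexHull(np.argwhere(l==L)[:,::-1].astype(np.float32)).reshape(-1,2)
    print(atz(C["w1"],cv2.boxPoints(cv2.minAreaRect(hull)),.045))
```

```text
w1 [428  56  48  22 754] [450.809   66.6432]
[[0.6045 0.0129 0.095 ]
 [0.6549 0.0167 0.095 ]
 [0.6056 0.0333 0.095 ]
 [0.6563 0.0382 0.095 ]]
w3 [299 151  33  21 659] [315.0971 161.0486]
[[0.613  0.0112 0.095 ]
 [0.6514 0.0151 0.095 ]
 [0.6108 0.0353 0.095 ]
 [0.6488 0.0392 0.095 ]]
w4 [301 209  32  20 562] [316.2918 218.7064]
[[0.6129 0.0148 0.095 ]
 [0.6518 0.0186 0.095 ]
 [0.6109 0.0396 0.095 ]
 [0.6491 0.0433 0.095 ]]Traceback (most recent call last):
  File "<stdin>", line 14, in <module>
ValueError: min() iterable argument is empty
```

```bash
cat > fit.py <<'E'
from h import *
import pickle
from scipy.optimize import minimize,least_squares
C={n:cam("wrist",pickle.load(open(f"pics/{n}.pkl","rb"))) for n in("w1","w2","w3","w4")}; C["top0"]=cam("top"); C["scene0"]=cam("scene")
def tri(obs):
    f=lambda p:np.concatenate([proj(C[n],p)[0]-uv for n,uv in obs])
    r=least_squares(f,[.63,.05,.1]); return r.x,r.fun
cor={}
for n in("w1","w3","w4","top0"):
    im=cv2.imread(f"pics/{n}.png").astype(int); b,g,r=im[...,0],im[...,1],im[...,2]
    m=((r>150)&(r-b>90)&(r-g>50)).astype(np.uint8)
    c0=proj(C[n],[.632,.022,.095])[0]
    k,l,st,ce=cv2.connectedComponentsWithStats(m)
    L=min((i for i in range(1,k) if st[i,4]>15),key=lambda i:np.hypot(*(ce[i]-c0)))
    cor[n]=ce[L]; print(n,st[L],ce[L])
for vs in (("w3","w4"),("w1","w3","w4"),("w1","w3","w4","top0")): print("flap centre",vs,*tri([(n,cor[n]) for n in vs]))
g3=np.array([[99,118],[246,118]])/2+[230,0]; g4=np.array([[102,250],[247,250]])/2+[230,0]
for i in(0,1): print("guide end",*tri([("w3",g3[i]),("w4",g4[i])]))
im=cv2.imread("pics/w1.png"); c=proj(C["w1"],[[.4438,-.0151,.03]])[0]
roi=np.zeros(im.shape[:2],np.uint8); cv2.circle(roi,tuple(int(v) for v in c),70,1,-1)
for th in(72,85):
    d=((im.max(2)<th)&(roi>0)).astype(np.uint8); d=cv2.morphologyEx(d,cv2.MORPH_CLOSE,np.ones((5,5)))
    k,l,st,ce=cv2.connectedComponentsWithStats(d); L=1+np.argmax(st[1:,4]); print(th,st[L])
    hull=cv2.convexHull(np.argwhere(l==L)[:,::-1].astype(np.float32)).reshape(-1,2)
    w=atz(C["w1"],cv2.boxPoints(cv2.minAreaRect(hull)),.045); print(w,w.mean(0))
E
python3 fit.py
```

```text
w1 [428  56  48  22 805] [450.8845  66.5478]
w3 [299 151  33  21 682] [315.2111 161.0894]
w4 [301 209  32  23 644] [316.0109 218.9705]
top0 [296 150   7  13  63] [298.9206 156.0635]
flap centre ('w3', 'w4') [0.6312 0.0231 0.0776] [-0.1279  0.0004  0.1334 -0.0013]
flap centre ('w1', 'w3', 'w4') [0.6311 0.0257 0.0893] [-0.1632  0.2233 -0.0348 -1.0002  0.2337  0.8201]
flap centre ('w1', 'w3', 'w4', 'top0') [0.6313 0.0257 0.0893] [-0.0505  0.2586  0.0736 -0.9761  0.3376  0.8374 -0.1432  0.8216]
guide end [0.5799 0.1402 0.115 ] [ 0.5031  0.003  -0.5033  0.0087]
guide end [0.6612 0.1481 0.1169] [ 0.0298 -0.0003 -0.0298 -0.    ]
72 [213  95  84  52 870]
[[ 0.3872  0.0071  0.045 ]
 [ 0.4713  0.0163  0.045 ]
 [ 0.4797 -0.0372  0.045 ]
 [ 0.3955 -0.0485  0.045 ]] [ 0.4334 -0.0156  0.045 ]
85 [ 212   78  100   69 1530]
[[ 0.386   0.0097  0.045 ]
 [ 0.4862  0.0214  0.045 ]
 [ 0.4954 -0.0356  0.045 ]
 [ 0.395  -0.0497  0.045 ]] [ 0.4407 -0.0136  0.045 ]
```

```bash
sed -i 's/^  *s=s or observe(); T=p\["hand_eye"\]; Q=rot(s\["orientation"\])/    s=s or observe(); T=p["hand_eye"]; Q=s.get("Q",rot(s["orientation"]))/' h.py
python3 - <<'E'
import cv2
a=cv2.imread("pics/scene0.png")[175:265,235:400]
cv2.imwrite("pics/sc.png",cv2.resize(a,None,fx=4.8,fy=4.8,interpolation=cv2.INTER_CUBIC))
s=open("fit.py").read()
s=s.replace('C["top0"]=','''
for n,y in(("w1",1.529),("w2",1.529),("w3",1.669),("w4",1.669)):
    st=pickle.load(open(f"pics/{n}.pkl","rb")); c,q=np.cos(y),np.sin(y); st["Q"]=np.array([[c,q,0],[q,-c,0],[0,0,-1.]]); C[n]=cam("wrist",st)
C["top0"]=''',1).replace('"w4","top0"):','"w4","top0","scene0"):').replace('("w1","w3","w4","top0")):','("w1","w3","w4","top0"),("w1","w3","w4","top0","scene0"),("top0","scene0")):')
open("fit.py","w").write(s)
E
python3 fit.py
```

```text
w1 [428  56  48  22 805] [450.8845  66.5478]
w3 [299 151  33  21 682] [315.2111 161.0894]
w4 [301 209  32  23 644] [316.0109 218.9705]
top0 [296 150   7  13  63] [298.9206 156.0635]
scene0 [336 212   9   9  57] [339.5965 216.2456]
flap centre ('w3', 'w4') [0.6315 0.0225 0.0748] [-0.0452  0.0007  0.0471 -0.0007]
flap centre ('w1', 'w3', 'w4') [0.6318 0.0253 0.0898] [-0.703  -0.2366  0.3401 -0.8707  0.4508  1.3985]
flap centre ('w1', 'w3', 'w4', 'top0') [0.6318 0.0253 0.0897] [-0.6181 -0.2256  0.4191 -0.8625  0.5263  1.4045 -0.0278  0.5964]
flap centre ('w1', 'w3', 'w4', 'top0', 'scene0') [0.6313 0.0251 0.0919] [-0.1885 -0.4257 -0.0247 -0.5436  0.1066  2.0278  0.003   0.6417  1.5986
  1.262 ]
flap centre ('top0', 'scene0') [0.6325 0.0227 0.0965] [ 0.7558 -0.0451  0.682  -0.0189]
guide end [0.5802 0.1403 0.1138] [ 0.253  -0.0017 -0.2533  0.0059]
guide end [0.6619 0.1484 0.1134] [-0.1875  0.0041  0.1879 -0.0009]
72 [213  95  84  52 870]
[[ 0.3887  0.0075  0.045 ]
 [ 0.4726  0.0163  0.045 ]
 [ 0.4807 -0.0372  0.045 ]
 [ 0.3966 -0.048   0.045 ]] [ 0.4346 -0.0153  0.045 ]
85 [ 212   78  100   69 1530]
[[ 0.3874  0.0101  0.045 ]
 [ 0.4876  0.0214  0.045 ]
 [ 0.4964 -0.0357  0.045 ]
 [ 0.3961 -0.0493  0.045 ]] [ 0.4419 -0.0134  0.045 ]
```

View pics/sc.png

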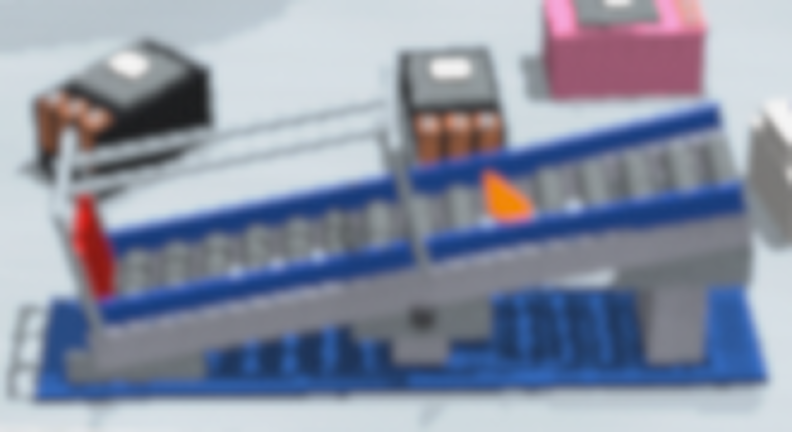

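Scene crop at 4.8x, offset (235,175): near guide top from (105,323) to (745,183), far guide from (110,238) to (718,104), and the flap at (505,200), raised. Now I'll fit one deck model to everything.

```bash
cat > deck.py <<'E'
import io,contextlib
with contextlib.redirect_stdout(io.StringIO()): from fit import *
sl=np.radians(12)
def P(p,s,l,h):
    X,Y,Z,t=p[:4]; d=np.array([np.cos(t)*np.cos(sl),np.sin(t)*np.cos(sl),-np.sin(sl)]); y=np.array([-np.sin(t),np.cos(t),0]); n=np.cross(d,y)
    return np.array([X,Y,Z])-s*d+l*y+h*n
S=lambda u,v:np.array([235+u/4.8,175+v/4.8])-.4
T=lambda u,v:np.array([230+u/4,130+v/4])-.4
obs=[("w3",g3[0],-1),("w3",g3[1],1),("w4",g4[0],-1),("w4",g4[1],1),("scene0",S(745,183),1),("scene0",S(718,104),-1),("top0",T(103,63),1),("top0",T(110,172),-1)]
def f(p):
    r=[]
    for n,uv,sg in obs: r+=list((proj(C[n],P(p,.348+p[5],sg*p[4],.014))[0]-uv)/(1.5 if n!="scene0" else .7))
    for n in("w1","w3","w4","top0","scene0"): r+=list((proj(C[n],P(p,.2165,0,.006))[0]-cor[n])/1.)
    return np.r_[r,(p[2]-.045)/.003,(p[4]-.038)/.003,p[5]/.004]
r=least_squares(f,[.655,-.19,.045,-1.47,.038,0]); print("deck",r.x,r.cost); print(r.fun.reshape(-1)[:-3].reshape(-1,2))
print("sd",np.sqrt(np.diag(np.linalg.inv(r.jac.T@r.jac))))
p=r.x
for s in(0,.204,.275,.3,.348): print(s,P(p,s,0,0))
print("stop top proj",proj(C["w2"],[P(p,0,0,.046),P(p,0,.032,.046),P(p,0,-.032,.046)])*1.25,proj(C["scene0"],[P(p,0,-.03,0),P(p,0,-.03,.046),P(p,0,.03,.046)]))
E
sed -i 's/^    return n,p\["intrinsics"\],s/&/' h.py; python3 deck.py
```

```text
deck [ 0.65   -0.1847  0.0433 -1.4813  0.0394 -0.0089] 12.698508686040958
[[-0.1523 -1.0156]
 [-0.5678 -0.6983]
 [-0.4655  0.7487]
 [-0.296   1.1463]
 [ 0.0542  0.9381]
 [ 1.4969  0.9885]
 [-0.4896  0.1293]
 [ 0.3407  0.5051]
 [ 0.6251 -0.6556]
 [-0.1999 -0.1984]
 [-0.0554  2.7056]
 [ 0.0192  0.5639]
 [ 1.5526  0.4777]]
sd [0.0021 0.0006 0.0011 0.0078 0.0007 0.0009]
0 [ 0.65   -0.1847  0.0433]
0.204 [0.6321 0.014  0.0857]
0.275 [0.6259 0.0832 0.1005]
0.3 [0.6237 0.1075 0.1057]
0.348 [0.6195 0.1543 0.1157]
stop top proj [[590.0122 199.1536]
 [621.9964 195.9394]
 [555.031  202.8447]] [[261.7694 227.9044]
 [257.0635 213.9891]
 [255.339  226.9914]]
```

Deck fit: heading −1.481 rad. At y=0.103 the centre line is at x≈0.624 with roller tops at z≈0.105. Module 1 is at (0.442,−0.0145) with heading 0.128, so I'll go above it with the tool's x axis towards its tail.

>>> move_arm([
  [-1.456, -3.882, 0, 0, 0, 0],
  [-1.456, -3.882, 0, 0, 0, 0],
  [-1.456, -3.882, 0, 0, 0, 0],
  [-1.456, -3.882, 0, 0, 0, 0],
  [-1.456, -3.882, 0, 0, 0, 0],
  [0, 0, 1.8, 0, 0, -0.1455],
  [0, 0, 1.8, 0, 0, -0.1455],
  [0, 0, 1.8, 0, 0, -0.1455],
])

```text
clock: 4.7
eef_pos: [0.4426, -0.0173, 0.2445]
orientation: [0.001, 0.496, 0.868, -0.0]
wrist_force: [0.0, 0.6, 0.4]
gripper_width: 0.093
gripper_force: 0.0
```

>>> move_arm([
  [0, 0, 1.8, 0, 0, -0.1455],
  [0, 0, 1.8, 0, 0, -0.1455],
  [0, 0, 1.8, 0, 0, -0.1455],
  [0, 0, 1.8, 0, 0, -0.1455],
  [0, 0, 1.8, 0, 0, -0.1455],
  [0, 0, 1.8, 0, 0, -0.1455],
  [0, 0, 1.8, 0, 0, -0.1455],
  [0, 0, 1.8, 0, 0, -0.1455],
])

```text
clock: 5.5
eef_pos: [0.4429, -0.0171, 0.0999]
orientation: [-0.0, -0.064, 0.998, -0.001]
wrist_force: [0.2, -0.6, -0.6]
gripper_width: 0.093
gripper_force: 0.0
```

>>> move_arm([
  [0, 0, 0, 0, 0, 0],
])

```text
clock: 5.6
eef_pos: [0.4413, -0.0171, 0.0988]
orientation: [-0.003, -0.061, 0.998, -0.0]
wrist_force: [-1.0, 0.6, 0.6]
gripper_width: 0.0929
gripper_force: 0.0
```

```bash
python3 snap.py w5
python3 - <<'E'
import cv2
a=cv2.imread("pics/w5.png"); cv2.imwrite("pics/w5v.png",cv2.resize(a,(640,400)))
E
```

```text
5.6 [ 0.4413 -0.0171  0.0988] yaw -3.0192513182967278 q [ 0.4683  0.5782 -0.6996  2.1214  0.6139  0.6572  1.0365] F [-0.9712  0.633   0.5553] 0.09287397815623309
[[-0.9925 -0.122  -0.0051]
 [-0.122   0.9925 -0.0008]
 [ 0.0052 -0.0001 -1.    ]]
```

View pics/w5v.png

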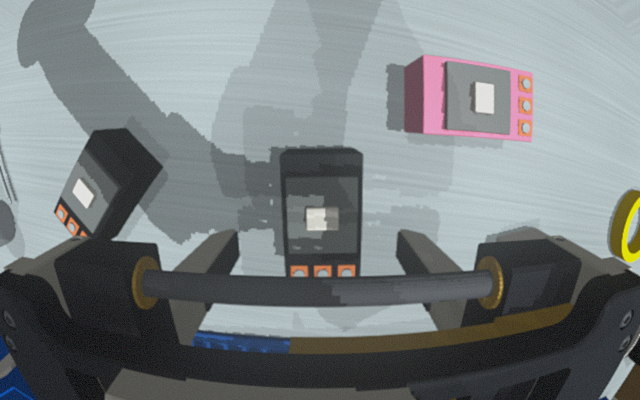

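Module 1 is centred between the fingers (col 321 against 317) and aligned. Descend, grip, lift.

>>> move_arm([
  [0, 0.25, 2, 0, 0, 0],
  [0, 0, 2, 0, 0, 0],
  [0, 0, 1.5, 0, 0, 0],
  [0, 0, 1.3, 0, 0, 0],
  [0, 0, 1, 0, 0, 0],
  [0, 0, 0, 0, 0, 0],
])

```text
clock: 6.25
eef_pos: [0.4427, -0.0128, 0.0225]
orientation: [-0.0, -0.062, 0.998, -0.0]
wrist_force: [-0.2, -0.1, -0.2]
gripper_width: 0.093
gripper_force: 0.0
```

>>> move_arm([
  [0, 0, 0, 0, 0, 0],
  [0, 0, 0, 0, 0, 0],
  [0, 0, 0, 0, 0, 0],
  [0, 0, 0, 0, 0, 0],
  [0, 0, 0, 0, 0, 0],
  [0, 0, 0, 0, 0, 0],
  [0, 0, 0, 0, 0, 0],
  [0, 0, 0, 0, 0, 0],
], fingers=1, grip_force=40)

```text
clock: 7.05
eef_pos: [0.4427, -0.0131, 0.0229]
orientation: [0.0, -0.064, 0.998, -0.001]
wrist_force: [-0.6, -4.2, 4.9]
gripper_width: 0.0576
gripper_force: 40.0
```

>>> move_arm([
  [0, 0, -0.3, 0, 0, 0],
  [0, 0, -1, 0, 0, 0],
  [0, 0, -2, 0, 0, 0],
  [0, 0, -2.5, 0, 0, 0],
  [0, 0, -2.5, 0, 0, 0],
  [0, 0, -2.5, 0, 0, 0],
  [0, 0, -2.5, 0, 0, 0],
  [0, 0, -2.5, 0, 0, 0],
])

```text
clock: 7.85
eef_pos: [0.4405, -0.0116, 0.1809]
orientation: [-0.002, -0.065, 0.998, 0.001]
wrist_force: [0.3, -0.0, -10.5]
gripper_width: 0.058
gripper_force: 40.0
```

>>> move_arm([
  [0, 0, 0, 0, 0, 0.1464],
  [0, 0, 0, 0, 0, 0.1464],
  [0, 0, 0, 0, 0, 0.1464],
  [0, 0, 0, 0, 0, 0.1464],
  [0, 0, 0, 0, 0, 0.1464],
  [0, 0, 0, 0, 0, 0.1464],
  [0, 0, 0, 0, 0, 0.1464],
  [0, 0, 0, 0, 0, 0.1464],
])

```text
clock: 8.65
eef_pos: [0.4403, -0.0111, 0.1797]
orientation: [-0.002, 0.5, 0.866, -0.0]
wrist_force: [1.2, -0.1, -8.5]
gripper_width: 0.0577
gripper_force: 40.0
```

>>> move_arm([
  [0, 0, 0, 0, 0, 0.1464],
  [0, 0, 0, 0, 0, 0.1464],
  [0, 0, 0, 0, 0, 0.1464],
  [0.8, 1.9, 0, 0, 0, 0],
  [1.67, 3.82, 0, 0, 0, 0],
  [1.67, 3.82, 0, 0, 0, 0],
  [1.67, 3.82, 0, 0, 0, 0],
  [1.67, 3.82, 0, 0, 0, 0],
])

```text
clock: 9.45
eef_pos: [0.6059, 0.0792, 0.1788]
orientation: [-0.003, 0.675, 0.738, -0.001]
wrist_force: [0.9, 0.6, -9.0]
gripper_width: 0.0575
gripper_force: 40.0
```

>>> move_arm([
  [0.87, 1.92, 0, 0, 0, 0],
  [0, 0, 0, 0, 0.0698, 0],
  [0, 0, 0, 0, 0.0698, 0],
  [0, 0, 0, 0, 0.0698, 0],
  [0, 0, 0, 0, 0, 0],
  [0, 0, 0, 0, 0, 0],
  [0, 0, 0, 0, 0, 0],
])

```text
clock: 10.15
eef_pos: [0.6244, 0.0898, 0.1804]
orientation: [-0.078, 0.671, 0.734, 0.07]
wrist_force: [0.2, 1.0, -9.0]
gripper_width: 0.0577
gripper_force: 40.0
```

```bash
python3 snap.py w6
python3 - <<'E'
import cv2
from h import *
t=capture("top"); 
a=cv2.imread("pics/w6.png"); cv2.imwrite("pics/w6v.png",np.hstack([a,cv2.resize(t[120:200,250:282,::-1],(160,400),interpolation=cv2.INTER_CUBIC)]))
E
```

```text
10.15 [0.6244 0.0898 0.1804] yaw 1.6614084886908205 q [ 0.1997  0.6675 -0.4718  1.5297  0.0909  0.9842 -0.138 ] F [ 0.2351  1.0394 -8.9961] 0.057737649946835896
[[-0.0885  0.9959 -0.0204]
 [ 0.974   0.0908  0.2077]
 [ 0.2087 -0.0015 -0.978 ]]
```

View pics/w6v.png

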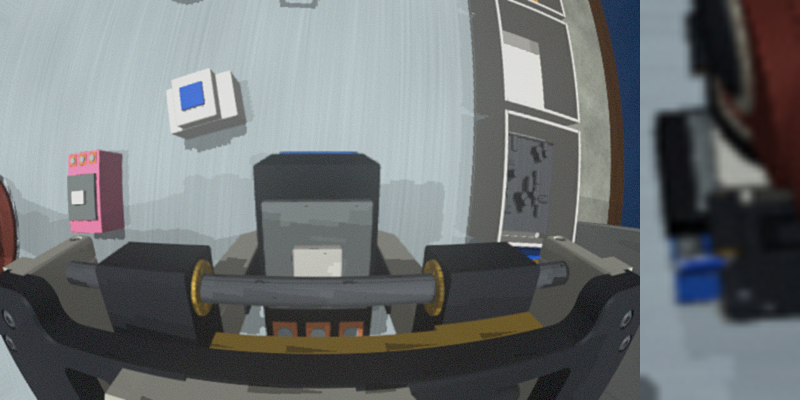

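The module is held square, with its body centred (col 317) on the blue foot behind it (col 318). Lowering along the deck normal, slowly at the end.

>>> move_arm([
  [0, 0.1, 1.5, 0, 0, 0],
  [0, 0, 1.5, 0, 0, 0],
  [0, 0, 1, 0, 0, 0],
  [0, 0, 0.5, 0, 0, 0],
  [0, 0, 0, 0, 0, 0],
])

```text
clock: 10.75
eef_pos: [0.6252, 0.0979, 0.1361]
orientation: [-0.078, 0.671, 0.734, 0.07]
wrist_force: [-0.2, 0.4, -8.6]
gripper_width: 0.0576
gripper_force: 40.0
```

>>> move_arm([
  [0, 0, 0.2, 0, 0, 0],
  [0, 0, 0.2, 0, 0, 0],
  [0, 0, 0, 0, 0, 0],
])

```text
clock: 11.05
eef_pos: [0.6257, 0.0981, 0.133]
orientation: [-0.077, 0.672, 0.734, 0.071]
wrist_force: [-0.2, 0.2, -9.8]
gripper_width: 0.0578
gripper_force: 40.0
```

>>> move_arm([
  [0, 0, 0.2, 0, 0, 0],
  [0, 0, 0, 0, 0, 0],
])

```text
clock: 11.25
eef_pos: [0.6258, 0.0985, 0.1309]
orientation: [-0.077, 0.672, 0.733, 0.071]
wrist_force: [0.0, 0.3, -9.1]
gripper_width: 0.0577
gripper_force: 40.0
```

>>> move_arm([
  [0, 0, 0.15, 0, 0, 0],
  [0, 0, 0, 0, 0, 0],
])

```text
clock: 11.45
eef_pos: [0.6258, 0.0986, 0.1307]
orientation: [-0.077, 0.672, 0.733, 0.071]
wrist_force: [-2.1, -2.8, 0.2]
gripper_width: 0.0579
gripper_force: 40.0
```

>>> move_arm([
  [0, 0, 0.15, 0, 0, 0],
  [0, 0, 0, 0, 0, 0],
])

```text
clock: 11.65
eef_pos: [0.6258, 0.0986, 0.1306]
orientation: [-0.076, 0.672, 0.733, 0.071]
wrist_force: [-4.5, -5.4, 7.8]
gripper_width: 0.0578
gripper_force: 40.0
```

>>> move_arm([
  [0, 0, 0.1, 0, 0, 0],
  [0, 0, 0, 0, 0, 0],
])

```text
clock: 11.85
eef_pos: [0.6258, 0.0986, 0.1307]
orientation: [-0.076, 0.672, 0.733, 0.071]
wrist_force: [-4.8, -5.2, 12.4]
gripper_width: 0.0577
gripper_force: 40.0
```

Contact at TCP z≈0.131. I'll ease off, shift about 1 mm in −x, and release.

>>> move_arm([
  [0, -0.1, -0.25, 0, 0, 0],
  [0, 0, 0, 0, 0, 0],
])

```text
clock: 12.05
eef_pos: [0.6256, 0.0987, 0.1308]
orientation: [-0.076, 0.672, 0.733, 0.072]
wrist_force: [-1.5, -2.3, 2.7]
gripper_width: 0.0577
gripper_force: 40.0
```

>>> move_arm([
  [0, 0, 0, 0, 0, 0],
  [0, 0, 0, 0, 0, 0],
  [0, 0, 0, 0, 0, 0],
  [0, 0, 0, 0, 0, 0],
  [0, 0, 0, 0, 0, 0],
  [0, 0, 0, 0, 0, 0],
], fingers=0)

```text
clock: 12.65
eef_pos: [0.6246, 0.0989, 0.1293]
orientation: [-0.077, 0.672, 0.734, 0.071]
wrist_force: [-0.3, 0.0, 0.0]
gripper_width: 0.0926
gripper_force: 0.0
```

```bash
python3 snap.py w7
python3 - <<'E'
import pickle
from h import *
im=cv2.imread("pics/w7.png"); C=cam("wrist",pickle.load(open("pics/w7.pkl","rb")))
# white toggle blob
hsv=cv2.cvtColor(im,cv2.COLOR_BGR2HSV); m=((hsv[...,2]>150)&(hsv[...,1]<40)).astype(np.uint8); m[:, :240]=0; m[:,400:]=0
k,l,st,ce=cv2.connectedComponentsWithStats(m)
for i in range(1,k):
    if 60<st[i,4]<4000: print(st[i],ce[i],atz(C,ce[i],.164))
E
```

```text
12.65 [0.6246 0.0989 0.1293] yaw 1.6589852916016834 q [ 0.1756  0.7228 -0.4544  1.5828  0.112   0.8734 -0.156 ] F [-0.2862  0.0291  0.0232] 0.09264856715951937
[[-0.0861  0.9961 -0.0183]
 [ 0.9743  0.0881  0.2073]
 [ 0.2081  0.     -0.9781]]
[240 335  29  17 375] [255.2773 344.032 ] [[0.5968 0.0495 0.164 ]]
```

>>> move_arm([
  [0, 0, -1, 0, 0, 0],
  [0, 0, -2, 0, 0, 0],
  [0, 0, -2.5, 0, 0, 0],
  [0, 0, -2, 0, 0, 0],
  [3.5, 0, 0, 0, 0, 0],
  [3.5, 0, 0, 0, 0, 0],
  [0, 0, 0, 0, 0, 0],
  [0, 0, 0, 0, 0, 0],
], fingers=0)

```text
clock: 13.5
eef_pos: [0.6198, 0.1524, 0.2182]
orientation: [-0.077, 0.671, 0.734, 0.071]
wrist_force: [0.0, -0.6, -0.6]
gripper_width: 0.0925
gripper_force: 0.0
```

```bash
python3 snap.py w8
python3 - <<'E'
import pickle
from h import *
im=cv2.imread("pics/w8.png"); C=cam("wrist",pickle.load(open("pics/w8.pkl","rb")))
hsv=cv2.cvtColor(im,cv2.COLOR_BGR2HSV); m=((hsv[...,2]>150)&(hsv[...,1]<40)).astype(np.uint8)
k,l,st,ce=cv2.connectedComponentsWithStats(m)
for i in range(1,k):
    if 60<st[i,4]<3000: print(st[i],ce[i],atz(C,ce[i],.16))
d=(im.max(2)<60).astype(np.uint8); k,l,st,ce=cv2.connectedComponentsWithStats(d)
for i in range(1,k):
    if st[i,4]>300: print("dark",st[i],ce[i])
b=((hsv[...,0]>105)&(hsv[...,0]<125)&(hsv[...,1]>150)).astype(np.uint8); k,l,st,ce=cv2.connectedComponentsWithStats(b)
for i in range(1,k):
    if st[i,4]>100: print("blue",st[i],ce[i])
E
```

```text
13.5 [0.6198 0.1524 0.2182] yaw 1.6616694299588928 q [ 0.1011  0.6303 -0.4758  1.4825  0.0792  1.0419 -0.2353] F [ 0.0499 -0.5722 -0.6218] 0.09250312425158667
[[-0.0888  0.9959 -0.0175]
 [ 0.9741  0.0905  0.2071]
 [ 0.2078  0.0014 -0.9782]]
[483   0  75  66 358] [524.1732  37.5559] [[0.8071 0.3554 0.16  ]]
[179   5  38  28 703] [196.7525  17.7639] [[0.4954 0.3286 0.16  ]]
[483 170  79  73 504] [518.8214 194.0833] [[0.7948 0.1975 0.16  ]]
[ 192  305   89   47 2459] [234.9638 332.6946] [[0.5583 0.0584 0.16  ]]
[ 356  304   80   31 1424] [400.9347 320.0063] [[0.6956 0.0828 0.16  ]]
[   0  335   36   65 1142] [ 11.4483 378.2434] [[ 0.1828 -0.1321  0.16  ]]
[105 394  18   6  63] [111.2381 397.3968] [[ 0.4082 -0.0639  0.16  ]]
dark [ 460  225  122  102 6313] [525.1342 277.8912]
dark [206 233  33  42 630] [225.3857 258.319 ]
dark [397 233  32  43 632] [409.4953 258.6772]
dark [    0   239   640   161 45016] [292.8728 342.0955]
dark [ 285  261   67   18 1002] [318.2934 269.3024]
blue [ 599    0   41  241 3367] [626.8969 106.4556]
blue [190 147  22  26 406] [200.2537 159.4089]
blue [283 206  13  22 120] [288.75   214.4083]
blue [357 237   8  39 144] [360.4931 257.2361]
blue [270 239   8  37 147] [273.5034 258.1361]
```

Run:
```python
import pickle
from h import *
C=cam("wrist",pickle.load(open("pics/w8.pkl","rb")))
for u,v,z in[(318,261,.112),(318,261,.164),(285,265,.112),(352,265,.112),(270,239,.13),(362,239,.13)]: print(u,v,z,atz(C,(u,v),z))
for y in(.12,.13,.14,.15): print(y,proj(C,[[.622,y,.04*0+.1047+.2126*(y-.103)+.005]]),proj(C,[[.622,y-.011,.0047+.1047+.2126*(y-.103)+.051]]))
im=cv2.imread("pics/w8.png"); print(im[225:285:3,318].tolist())
```

```text
318 261 0.112 [[0.6233 0.1178 0.112 ]]
318 261 0.164 [[0.622  0.1299 0.164 ]]
285 265 0.112 [[0.5929 0.111  0.112 ]]
352 265 0.112 [[0.6554 0.1166 0.112 ]]
270 239 0.13 [[0.5795 0.1374 0.13  ]]
362 239 0.13 [[0.6592 0.1447 0.13  ]]
0.12 [[316.8158 258.9521]] [[315.5115 286.9457]]
0.13 [[317.801  248.8792]] [[316.6737 275.4379]]
0.14 [[318.8103 238.5212]] [[317.8768 263.4592]]
0.15 [[319.8422 227.89  ]] [[319.119  251.0185]]
[[123, 76, 51], [120, 81, 61], [86, 87, 80], [94, 91, 86], [108, 110, 105], [98, 96, 91], [78, 79, 69], [87, 83, 79], [139, 131, 129], [76, 76, 73], [91, 91, 85], [117, 112, 109], [76, 71, 68], [50, 46, 48], [38, 40, 39], [46, 37, 33], [48, 42, 44], [48, 42, 40], [72, 65, 66], [82, 77, 73]]
```

>>> move_arm([
  [0, 0, 1, 0, 0, 0],
  [0, 0, 2, 0, 0, 0],
  [0, 0, 2.5, 0, 0, 0],
  [0, 0, 2, 0, 0, 0],
  [0, 0, 0, 0, 0, 0],
  [0, 0, 0, 0, 0, 0],
  [0, 0, 0, 0, 0, 0],
], fingers=1)

```text
clock: 14.25
eef_pos: [0.6196, 0.1664, 0.1449]
orientation: [-0.076, 0.672, 0.733, 0.071]
wrist_force: [-0.2, 0.7, 0.5]
gripper_width: 0.0416
gripper_force: 0.0
```

>>> move_arm([
  [-1, 0, 0, 0, 0, 0],
  [-1, 0, 0, 0, 0, 0],
  [-0.8, 0, 0, 0, 0, 0],
  [-0.5, 0, 0, 0, 0, 0],
  [-0.3, 0, 0, 0, 0, 0],
])

```text
clock: 14.75
eef_pos: [0.6218, 0.1306, 0.1362]
orientation: [-0.077, 0.672, 0.733, 0.07]
wrist_force: [0.3, 0.6, 0.5]
gripper_width: 0.0026
gripper_force: 0.0
```

>>> move_arm([
  [-0.3, 0, 0, 0, 0, 0],
  [-0.3, 0, 0, 0, 0, 0],
  [-0.3, 0, 0, 0, 0, 0],
  [-0.3, 0, 0, 0, 0, 0],
])

```text
clock: 15.15
eef_pos: [0.6226, 0.1218, 0.1343]
orientation: [-0.078, 0.671, 0.734, 0.072]
wrist_force: [-0.1, 2.5, 0.5]
gripper_width: 0.0001
gripper_force: 1.3
```

>>> move_arm([
  [-0.3, 0, 0, 0, 0, 0],
  [-0.3, 0, 0, 0, 0, 0],
  [-0.3, 0, 0, 0, 0, 0],
  [-0.3, 0, 0, 0, 0, 0],
])

```text
clock: 15.55
eef_pos: [0.6238, 0.108, 0.1313]
orientation: [-0.077, 0.672, 0.733, 0.071]
wrist_force: [-0.2, 1.6, 0.5]
gripper_width: 0.0005
gripper_force: 0.6
```

Contact at about 2.5 N. Continuing to push gently.

>>> move_arm([
  [-0.4, 0, 0, 0, 0, 0],
  [-0.4, 0, 0, 0, 0, 0],
  [-0.4, 0, 0, 0, 0, 0],
  [-0.4, 0, 0, 0, 0, 0],
  [-0.4, 0, 0, 0, 0, 0],
  [-0.4, 0, 0, 0, 0, 0],
  [-0.4, 0, 0, 0, 0, 0],
  [-0.4, 0, 0, 0, 0, 0],
])

```text
clock: 16.35
eef_pos: [0.6265, 0.0771, 0.1247]
orientation: [-0.077, 0.672, 0.734, 0.071]
wrist_force: [0.3, 0.5, -1.0]
gripper_width: 0.0005
gripper_force: 0.1
```

>>> move_arm([
  [-0.4, 0, 0, 0, 0, 0],
  [-0.4, 0, 0, 0, 0, 0],
  [-0.4, 0, 0, 0, 0, 0],
  [-0.4, 0, 0, 0, 0, 0],
  [-0.4, 0, 0, 0, 0, 0],
  [-0.4, 0, 0, 0, 0, 0],
  [-0.4, 0, 0, 0, 0, 0],
  [-0.4, 0, 0, 0, 0, 0],
])

```text
clock: 17.15
eef_pos: [0.6292, 0.0458, 0.118]
orientation: [-0.077, 0.672, 0.734, 0.071]
wrist_force: [0.2, 0.3, 0.3]
gripper_width: 0.0008
gripper_force: 0.1
```

>>> move_arm([
  [-0.4, 0, 0, 0, 0, 0],
  [-0.4, 0, 0, 0, 0, 0],
  [-0.4, 0, 0, 0, 0, 0],
  [-0.4, 0, 0, 0, 0, 0],
])

```text
clock: 17.55
eef_pos: [0.6306, 0.0303, 0.1147]
orientation: [-0.077, 0.672, 0.734, 0.071]
wrist_force: [0.1, 0.6, -0.1]
gripper_width: 0.0007
gripper_force: 0.1
```

>>> move_arm([
  [-0.3, 0, 0, 0, 0, 0],
  [-0.3, 0, 0, 0, 0, 0],
])

```text
clock: 17.75
eef_pos: [0.6311, 0.0245, 0.1135]
orientation: [-0.077, 0.672, 0.734, 0.071]
wrist_force: [-0.5, 0.1, -0.7]
gripper_width: 0.0006
gripper_force: 0.1
```

>>> move_arm([
  [-0.3, 0, 0, 0, 0, 0],
  [-0.3, 0, 0, 0, 0, 0],
])

```text
clock: 17.95
eef_pos: [0.6316, 0.0187, 0.1123]
orientation: [-0.077, 0.672, 0.734, 0.071]
wrist_force: [-0.5, 0.3, 0.5]
gripper_width: 0.0004
gripper_force: 0.1
```

>>> move_arm([
  [-0.3, 0, 0, 0, 0, 0],
  [-0.3, 0, 0, 0, 0, 0],
])

```text
clock: 18.15
eef_pos: [0.6322, 0.0128, 0.111]
orientation: [-0.077, 0.672, 0.734, 0.071]
wrist_force: [0.1, -0.1, 0.1]
gripper_width: 0.0006
gripper_force: 0.1
```

>>> move_arm([
  [-0.3, 0, 0, 0, 0, 0],
  [-0.3, 0, 0, 0, 0, 0],
  [-0.2, 0, 0, 0, 0, 0],
  [0, 0, 0, 0, 0, 0],
  [0, 0, 0, 0, 0, 0],
])

```text
clock: 18.65
eef_pos: [0.6328, 0.0053, 0.1094]
orientation: [-0.077, 0.672, 0.734, 0.071]
wrist_force: [-1.0, 0.0, -0.4]
gripper_width: 0.0001
gripper_force: 0.0
```

Run:
```python
import io,contextlib
from h import *
with contextlib.redirect_stdout(io.StringIO()): from deck import P,p
im=capture("scene"); cv2.imwrite("pics/s1.png",im[:,:,::-1]); C=cam("scene")
a=cv2.imread("pics/s1.png"); b=cv2.imread("pics/scene0.png")
print(observe()["wrist_force"])
for s in(.05,.15,.1): print(s,proj(C,P(p,s,0,.064)),proj(C,P(p,s,.03,.03)))
hsv=cv2.cvtColor(a,cv2.COLOR_BGR2HSV)
m=((hsv[...,2]>185)&(hsv[...,1]<50)).astype(np.uint8); k,l,st,ce=cv2.connectedComponentsWithStats(m)
for i in range(1,k):
    if st[i,4]>4 and 240<ce[i,0]<400 and 160<ce[i,1]<250: print("white",st[i],ce[i])
r=a.astype(int); o=((r[...,2]>150)&(r[...,2]-r[...,0]>90)&(r[...,2]-r[...,1]>50)).astype(np.uint8); k,l,st,ce=cv2.connectedComponentsWithStats(o)
for i in range(1,k):
    if 240<ce[i,0]<400 and 160<ce[i,1]<250: print("orange",st[i],ce[i])
# darkness profile along lane at h=30, l=+.029 (near face)
for s in np.arange(0,.34,.02):
    u=np.round(proj(C,P(p,s,.029,.035))[0]).astype(int); print(round(s,2),u,a[u[1],u[0]],b[u[1],u[0]])
```

```text
[-0.13   -0.3373 -0.0364]
0.05 [[273.1396 210.9308]] [[276.0539 228.2534]]
0.15 [[311.2354 203.2971]] [[314.4094 220.6892]]
0.1 [[292.1235 207.1268]] [[295.1668 224.4841]]
white [ 264  160   48   42 1199] [292.7448 181.3453]
white [257 185   9   6  39] [261.4103 187.6154]
white [278 199  32   7  94] [294.3936 202.0745]
white [306 205   9   7  49] [309.7959 207.7143]
white [323 205   4   3   7] [324.5714 206.2857]
white [246 208   4  12  29] [247.2759 213.9655]
white [260 213   6   9  43] [262.7442 217.3953]
white [354 232   8   2  13] [358.0769 232.6154]
orange [337 212   8   9  48] [339.8958 216.4167]
orange [251 225   2   3   4] [251.5 226. ]
0.0 [257 230] [ 36  33 105] [ 35  35 139]
0.02 [264 229] [101  97  92] [133 130 123]
0.04 [272 227] [32 29 30] [136 131 123]
0.06 [279 226] [34 30 30] [132 129 122]
0.08 [287 224] [33 29 30] [135 131 123]
0.1 [295 223] [32 30 29] [125 121 114]
0.12 [302 221] [34 30 31] [118 106 101]
0.14 [310 220] [107  99  95] [117 108 104]
0.16 [318 218] [125 115 110] [123 113 108]
0.18 [326 217] [126 115 112] [128 118 115]
0.2 [333 215] [131 124 120] [135 125 120]
0.22 [341 213] [117 115 150] [115 117 162]
0.24 [349 212] [157 154 146] [152 148 141]
0.26 [357 210] [151 146 139] [145 141 133]
0.28 [365 209] [134 131 125] [129 125 120]
0.3 [373 207] [127 121 117] [122 116 113]
0.32 [380 206] [133 125 123] [128 121 119]
```

>>> move_arm([
  [1.5, 0, 0, 0, 0, 0],
  [1.5, 0, 0, 0, 0, 0],
  [1, 0, -2, 0, 0, 0],
  [0, 0, -3, 0, 0, 0],
  [0, 0, -3, 0, 0, 0],
  [0, 0, -1, 0, 0, 0],
])

```text
clock: 19.3
eef_pos: [0.6327, 0.0277, 0.2096]
orientation: [-0.075, 0.671, 0.734, 0.073]
wrist_force: [-0.1, 0.5, 0.0]
gripper_width: 0.0003
gripper_force: 0.0
```

```bash
cat > prof.py <<'E'
import io,contextlib,sys
from h import *
with contextlib.redirect_stdout(io.StringIO()): from deck import P,p
n=sys.argv[1]; im=capture("scene"); cv2.imwrite(f"pics/{n}.png",im[:,:,::-1]); C=cam("scene")
a=cv2.imread(f"pics/{n}.png")
for h in(.025,.04):
  print(h,[(int(1000*s),*(a[tuple(np.round(proj(C,P(p,s,.029,h))[0]).astype(int)[::-1])]//10).tolist()) for s in np.arange(-.02,.26,.008)])
r=a.astype(int); o=((r[...,2]>150)&(r[...,2]-r[...,0]>90)&(r[...,2]-r[...,1]>50)).astype(np.uint8); k,l,st,ce=cv2.connectedComponentsWithStats(o)
for i in range(1,k):
    if 240<ce[i,0]<400 and 160<ce[i,1]<250: print("orange",st[i],ce[i])
E
python3 prof.py s2
```

```text
0.025 [(-20, 14, 13, 12), (-12, 10, 9, 12), (-4, 3, 3, 4), (4, 3, 3, 3), (12, 3, 3, 3), (20, 3, 2, 2), (28, 3, 2, 2), (36, 3, 2, 2), (44, 3, 2, 3), (52, 3, 3, 2), (60, 3, 2, 3), (67, 3, 3, 3), (76, 3, 3, 3), (84, 3, 3, 3), (92, 3, 3, 3), (99, 8, 8, 8), (108, 10, 9, 9), (116, 11, 10, 10), (124, 9, 9, 8), (132, 10, 9, 9), (140, 9, 9, 8), (148, 8, 8, 8), (156, 11, 10, 10), (164, 11, 11, 10), (172, 8, 8, 8), (180, 12, 12, 11), (188, 9, 9, 8), (196, 12, 12, 11), (204, 10, 11, 15), (212, 1, 12, 23), (220, 1, 12, 23), (228, 11, 12, 15), (236, 12, 11, 11), (244, 13, 12, 12), (252, 13, 12, 12)]
0.04 [(-20, 14, 13, 13), (-12, 11, 11, 12), (-4, 3, 3, 4), (4, 3, 3, 2), (12, 3, 2, 2), (20, 3, 3, 2), (28, 3, 2, 2), (36, 3, 3, 2), (44, 3, 3, 3), (52, 3, 3, 3), (60, 3, 2, 2), (67, 3, 2, 2), (76, 3, 2, 2), (84, 3, 3, 3), (92, 3, 2, 2), (99, 7, 5, 4), (108, 11, 7, 5), (116, 12, 8, 7), (124, 11, 7, 6), (132, 11, 8, 7), (140, 11, 8, 6), (148, 10, 7, 6), (156, 11, 8, 7), (164, 12, 11, 10), (172, 12, 11, 10), (180, 13, 9, 7), (188, 12, 9, 7), (196, 12, 10, 9), (204, 11, 9, 12), (212, 7, 10, 18), (220, 12, 9, 10), (228, 12, 8, 7), (236, 11, 9, 9), (244, 12, 10, 9), (252, 13, 10, 9)]
orange [336 212   9   9  49] [339.8571 216.3469]
```

Module 1 is home against the stop (dark from −6 to 96 mm, stop≈−6) and the flap is up behind it. Now module 2, at (0.4465,−0.2187) with heading −0.645.

>>> move_arm([
  [0, 0, -2.5, 0, 0, 0],
  [0, 0, -2.5, 0, 0, 0],
  [0, 0, 0, 0, -0.1047, 0],
  [0, 0, 0, 0, -0.1047, 0],
  [-3.12, -2.963, 0, 0, 0, 0],
  [-3.12, -2.963, 0, 0, 0, 0],
  [-3.12, -2.963, 0, 0, 0, 0],
  [-3.12, -2.963, 0, 0, 0, 0],
], fingers=0)

```text
clock: 20.15
eef_pos: [0.5231, -0.1192, 0.2531]
orientation: [-0.001, 0.674, 0.738, -0.001]
wrist_force: [0.5, -0.0, 0.5]
gripper_width: 0.0597
gripper_force: 0.0
```

>>> move_arm([
  [-3.12, -2.963, 0, 0, 0, 0],
  [-3.12, -2.963, 0, 0, 0, 0],
  [-3.12, -2.963, 0, 0, 0, 0],
  [0, 0, 2.6, 0, 0, -0.1395],
  [0, 0, 2.6, 0, 0, -0.1395],
  [0, 0, 2.6, 0, 0, -0.1395],
  [0, 0, 2.6, 0, 0, -0.1395],
  [0, 0, 2.6, 0, 0, -0.1395],
])

```text
clock: 20.95
eef_pos: [0.4439, -0.2191, 0.1227]
orientation: [-0.001, 0.379, 0.925, 0.001]
wrist_force: [-0.2, -1.8, -0.8]
gripper_width: 0.0928
gripper_force: 0.0
```

>>> move_arm([
  [0, 0, 2.6, 0, 0, -0.1395],
  [0, 0, 0, 0, 0, 0],
  [0, 0, 0, 0, 0, 0],
])

```text
clock: 21.25
eef_pos: [0.4443, -0.2195, 0.0982]
orientation: [-0.001, 0.318, 0.948, 0.001]
wrist_force: [0.4, 0.9, 0.6]
gripper_width: 0.0932
gripper_force: 0.0
```

```bash
python3 snap.py w9
python3 - <<'E'
import pickle
from h import *
im=cv2.imread("pics/w9.png"); C=cam("wrist",pickle.load(open("pics/w9.pkl","rb")))
hsv=cv2.cvtColor(im,cv2.COLOR_BGR2HSV)
m=((hsv[...,2]>150)&(hsv[...,1]<50)).astype(np.uint8); m[:150]=0;m[260:]=0;m[:,260:380]*=1
# dark body columns above the rod
d=(im.max(2)<75).astype(np.uint8); d[:100]=0; d[225:]=0
k,l,st,ce=cv2.connectedComponentsWithStats(d)
for i in range(1,k):
    if st[i,4]>200: 
        pt=np.argwhere(l==i)[:,::-1].astype(np.float32); print(st[i],ce[i],cv2.minAreaRect(pt))
for r in(150,165,180,195,210): 
    row=np.where(im[r].max(1)<110)[0]; row=row[(row>230)&(row<400)]; print(r,row.min() if len(row) else 0,row.max() if len(row) else 0)
# model projection
c,s=np.cos(-.645),np.sin(-.645)
for x,y,z in((-.05,.029,.052),(-.05,-.029,.052),(-.05,.029,0),(-.05,-.029,0),(0,0,.064)): print(proj(C,[[.4465+c*x-s*y,-.2187+s*x+c*y,z]]))
E
```

```text
21.25 [ 0.4443 -0.2195  0.0982] yaw 2.4943050522010926 q [ 0.7648  0.5989 -0.5217  1.9868  0.4634  0.676   0.8728] F [0.4328 0.8795 0.6074] 0.09322088680602833
[[-0.7977  0.603  -0.0014]
 [ 0.603   0.7977  0.0018]
 [ 0.0022  0.0006 -1.    ]]
[525 107  98 118 230] [573.6261 168.5217] ((574.691650390625, 166.4656219482422), (4.768760681152344, 151.97073364257812), 39.0193977355957)
[ 280  147   82   78 2878] [321.5806 170.4937] ((320.5, 185.5), (77.0, 81.0), 90.0)
[610 146  30  36 620] [624.8661 160.7177] ((624.5, 163.5), (35.0, 29.0), 90.0)
[606 190  34  35 348] [626.0776 210.4224] ((626.2476806640625, 210.61846923828125), (10.542951583862305, 47.38127136230469), 43.99491500854492)
[557 194  43  31 502] [579.6215 210.4004] ((577.4169311523438, 210.409423828125), (18.1217041015625, 45.764984130859375), 47.48955154418945)
150 282 358
165 275 362
180 274 362
195 276 361
210 262 364
[[362.4419 152.988 ]]
[[278.3446 153.1073]]
[[353.6557 147.6274]]
[[285.7982 147.7315]]
[[320.6649 227.8647]]
```

Module 2 is centred and square (cols 280–362, model matches). Grip it.

>>> move_arm([
  [0, 0.2, 2, 0, 0, 0],
  [0, 0, 2, 0, 0, 0],
  [0, 0, 1.5, 0, 0, 0],
  [0, 0, 1.2, 0, 0, 0],
  [0, 0, 0.9, 0, 0, 0],
  [0, 0, 0, 0, 0, 0],
])

```text
clock: 21.9
eef_pos: [0.4457, -0.2188, 0.0223]
orientation: [-0.0, 0.317, 0.948, -0.0]
wrist_force: [-0.3, -0.3, 1.0]
gripper_width: 0.0932
gripper_force: 0.0
```

>>> move_arm([
  [0, 0, 0, 0, 0, 0],
  [0, 0, 0, 0, 0, 0],
  [0, 0, 0, 0, 0, 0],
  [0, 0, 0, 0, 0, 0],
  [0, 0, 0, 0, 0, 0],
  [0, 0, 0, 0, 0, 0],
  [0, 0, 0, 0, 0, 0],
  [0, 0, 0, 0, 0, 0],
], fingers=1, grip_force=40)

```text
clock: 22.7
eef_pos: [0.4464, -0.2186, 0.0229]
orientation: [0.0, 0.317, 0.948, 0.0]
wrist_force: [0.8, 1.7, 2.6]
gripper_width: 0.0576
gripper_force: 40.0
```

>>> move_arm([
  [0, 0, -0.3, 0, 0, 0],
  [0, 0, -1, 0, 0, 0],
  [0, 0, -2, 0, 0, 0],
  [0, 0, -3, 0, 0, 0],
  [0, 0, -3, 0, 0, 0],
  [0, 0, -3.7, 0, 0, 0],
  [0, 0, -3, 0, 0, 0],
  [0, 0, 0, 0, 0, 0],
])

```text
clock: 23.5
eef_pos: [0.4475, -0.2197, 0.1859]
orientation: [0.004, 0.318, 0.948, -0.001]
wrist_force: [1.5, -0.1, -8.1]
gripper_width: 0.0578
gripper_force: 40.0
```

>>> move_arm([
  [0, 0, 0, 0, 0, 0.1395],
  [0, 0, 0, 0, 0, 0.1395],
  [0, 0, 0, 0, 0, 0.1395],
  [0, 0, 0, 0, 0, 0.1395],
  [0, 0, 0, 0, 0, 0.1395],
  [0, 0, 0, 0, 0, 0.1395],
  [2.5, 0, 0, 0, 0, 0],
  [4.8, 0, 0, 0, 0, 0],
])

```text
clock: 24.3
eef_pos: [0.4375, -0.1498, 0.1801]
orientation: [-0.001, 0.679, 0.735, -0.002]
wrist_force: [1.3, 1.3, -8.1]
gripper_width: 0.0579
gripper_force: 40.0
```

>>> move_arm([
  [4.8, 0, 0, 0, 0, 0],
  [4.8, 0, 0, 0, 0, 0],
  [4.8, 0, 0, 0, 0, 0],
  [4.8, 0, 0, 0, 0, 0],
  [2.58, 2, 0, 0, 0, 0],
  [0, 4.5, 0, 0, 0, 0],
  [0, 4.5, 0, 0, 0, 0],
  [0, 4.5, 0, 0, 0, 0],
])

```text
clock: 25.1
eef_pos: [0.574, 0.0837, 0.1797]
orientation: [-0.001, 0.675, 0.738, -0.003]
wrist_force: [-0.1, 0.0, -7.6]
gripper_width: 0.0577
gripper_force: 40.0
```

>>> move_arm([
  [0, 3.3, 0, 0, 0, 0],
  [0, 1.8, 0, 0, 0, 0],
  [0, 0, 0, 0, 0.0698, 0],
  [0, 0, 0, 0, 0.0698, 0],
  [0, 0, 0, 0, 0.0698, 0],
  [0, 0, 0, 0, 0, 0],
  [0, 0, 0, 0, 0, 0],
])

```text
clock: 25.8
eef_pos: [0.6238, 0.0873, 0.1799]
orientation: [-0.078, 0.672, 0.733, 0.068]
wrist_force: [-1.0, -0.1, -8.1]
gripper_width: 0.0577
gripper_force: 40.0
```

```bash
python3 snap.py w10
```

```text
25.8 [0.6238 0.0873 0.1799] yaw 1.6568350847376845 q [ 0.2201  0.6741 -0.5054  1.5287  0.1201  0.9904 -0.1643] F [-1.0461 -0.1411 -8.0945] 0.05768165394758905
[[-0.0841  0.9962 -0.023 ]
 [ 0.975   0.087   0.2045]
 [ 0.2057 -0.0052 -0.9786]]
```

>>> move_arm([
  [0, 0.1, 1.5, 0, 0, 0],
  [0, 0, 1.5, 0, 0, 0],
  [0, 0, 1, 0, 0, 0],
  [0, 0, 0.3, 0, 0, 0],
  [0, 0, 0, 0, 0, 0],
])

```text
clock: 26.35
eef_pos: [0.6252, 0.0986, 0.1403]
orientation: [-0.077, 0.671, 0.734, 0.07]
wrist_force: [0.2, -0.2, -6.8]
gripper_width: 0.0576
gripper_force: 40.0
```

>>> move_arm([
  [0, 0, 0.2, 0, 0, 0],
  [0, 0, 0.2, 0, 0, 0],
  [0, 0, 0, 0, 0, 0],
])

```text
clock: 26.65
eef_pos: [0.6256, 0.0985, 0.1368]
orientation: [-0.077, 0.672, 0.733, 0.071]
wrist_force: [-0.2, 0.3, -7.5]
gripper_width: 0.0578
gripper_force: 40.0
```

>>> move_arm([
  [0, 0, 0.15, 0, 0, 0],
  [0, 0, 0, 0, 0, 0],
])

```text
clock: 26.85
eef_pos: [0.6255, 0.0989, 0.1352]
orientation: [-0.077, 0.672, 0.734, 0.071]
wrist_force: [-0.3, -0.2, -7.0]
gripper_width: 0.0578
gripper_force: 40.0
```

>>> move_arm([
  [0, 0, 0.15, 0, 0, 0],
  [0, 0, 0, 0, 0, 0],
])

```text
clock: 27.05
eef_pos: [0.6253, 0.0992, 0.1335]
orientation: [-0.077, 0.672, 0.734, 0.07]
wrist_force: [-0.1, 1.1, -7.4]
gripper_width: 0.0577
gripper_force: 40.0
```

>>> move_arm([
  [0, -0.08, 0.15, 0, 0, 0],
  [0, 0, 0, 0, 0, 0],
])

```text
clock: 27.25
eef_pos: [0.6243, 0.0995, 0.132]
orientation: [-0.077, 0.672, 0.734, 0.07]
wrist_force: [-0.8, 0.1, -7.2]
gripper_width: 0.0575
gripper_force: 40.0
```

>>> move_arm([
  [0, 0, 0.12, 0, 0, 0],
  [0, 0, 0, 0, 0, 0],
])

```text
clock: 27.45
eef_pos: [0.6247, 0.0998, 0.1311]
orientation: [-0.077, 0.672, 0.734, 0.071]
wrist_force: [-0.2, 0.1, -8.0]
gripper_width: 0.058
gripper_force: 40.0
```

>>> move_arm([
  [0, 0, 0.08, 0, 0, 0],
  [0, 0, 0, 0, 0, 0],
])

```text
clock: 27.65
eef_pos: [0.6247, 0.0998, 0.131]
orientation: [-0.077, 0.672, 0.734, 0.071]
wrist_force: [-1.1, 0.1, -2.6]
gripper_width: 0.0578
gripper_force: 40.0
```

Contact at the same height, with some weight already on the rollers. Release, lift, go behind, and check from the scene camera.

>>> move_arm([
  [0, 0, 0, 0, 0, 0],
  [0, 0, 0, 0, 0, 0],
  [0, 0, 0, 0, 0, 0],
  [0, 0, 0, 0, 0, 0],
  [0, 0, 0, 0, 0, 0],
  [0, 0, 0, 0, 0, 0],
], fingers=0)

```text
clock: 28.25
eef_pos: [0.6247, 0.1, 0.1304]
orientation: [-0.077, 0.672, 0.734, 0.071]
wrist_force: [0.5, 0.4, -0.5]
gripper_width: 0.0926
gripper_force: 0.0
```

>>> move_arm([
  [0, 0, -1, 0, 0, 0],
  [0, 0, -2, 0, 0, 0],
  [0, 0, -2.5, 0, 0, 0],
  [0, 0, -2, 0, 0, 0],
  [3.5, 0, 0, 0, 0, 0],
  [3.5, 0, 0, 0, 0, 0],
  [0, 0, 0, 0, 0, 0],
  [0, 0, 0, 0, 0, 0],
])

```text
clock: 29.05
eef_pos: [0.6198, 0.1535, 0.2191]
orientation: [-0.077, 0.671, 0.734, 0.071]
wrist_force: [1.0, -1.0, 0.0]
gripper_width: 0.0927
gripper_force: 0.0
```

```bash
python3 prof.py s3; python3 snap.py w11
python3 - <<'E'
import cv2; im=cv2.imread("pics/w11.png"); print(im[240:285:3,318].max(1).tolist())
E
```

```text
0.025 [(-20, 20, 19, 17), (-12, 10, 9, 12), (-4, 3, 3, 4), (4, 3, 3, 3), (12, 3, 2, 3), (20, 3, 2, 3), (28, 3, 3, 3), (36, 3, 3, 3), (44, 3, 3, 3), (52, 3, 2, 2), (60, 3, 3, 3), (67, 3, 2, 3), (76, 3, 3, 3), (84, 3, 3, 3), (92, 4, 4, 3), (99, 8, 8, 8), (108, 10, 9, 9), (116, 11, 10, 10), (124, 9, 9, 9), (132, 10, 10, 9), (140, 9, 9, 8), (148, 9, 9, 8), (156, 11, 11, 10), (164, 12, 11, 11), (172, 10, 10, 9), (180, 13, 12, 11), (188, 10, 10, 9), (196, 11, 10, 10), (204, 6, 10, 16), (212, 2, 5, 10), (220, 3, 3, 3), (228, 3, 2, 2), (236, 3, 3, 3), (244, 3, 3, 3), (252, 3, 3, 3)]
0.04 [(-20, 21, 21, 20), (-12, 12, 11, 13), (-4, 3, 3, 3), (4, 3, 2, 3), (12, 3, 2, 2), (20, 3, 3, 3), (28, 3, 3, 3), (36, 3, 3, 3), (44, 3, 3, 3), (52, 3, 3, 3), (60, 3, 3, 2), (67, 3, 3, 2), (76, 3, 3, 3), (84, 3, 3, 3), (92, 3, 3, 3), (99, 7, 5, 4), (108, 11, 7, 5), (116, 12, 8, 7), (124, 11, 7, 6), (132, 11, 8, 7), (140, 11, 8, 6), (148, 11, 8, 7), (156, 11, 8, 7), (164, 13, 11, 11), (172, 11, 9, 8), (180, 12, 8, 7), (188, 11, 8, 6), (196, 11, 8, 7), (204, 8, 9, 14), (212, 6, 5, 8), (220, 3, 3, 3), (228, 3, 3, 3), (236, 3, 3, 3), (244, 3, 2, 2), (252, 3, 2, 3)]
orange [336 213   2   7  12] [336.5 216. ]
orange [251 218   2   6   9] [251.4444 220.5556]
29.1 [0.6202 0.1516 0.2184] yaw 1.6587251893874673 q [ 0.1207  0.6367 -0.5112  1.4801  0.106   1.0464 -0.2598] F [0.5426 0.2529 0.0295] 0.09288628518749563
[[-0.0859  0.9961 -0.0177]
 [ 0.9746  0.0877  0.2059]
 [ 0.2066  0.0004 -0.9784]]
[92, 78, 102, 132, 88, 102, 67, 48, 47, 48, 46, 50, 55, 65, 75]
```

Same waiting position as the first module (nose at ~214). Lower behind it with fingers shut and push.

>>> move_arm([
  [0, 0, 1, 0, 0, 0],
  [0, 0, 2, 0, 0, 0],
  [0, 0, 2.5, 0, 0, 0],
  [0, 0, 2, 0, 0, 0],
  [0, 0, 0, 0, 0, 0],
  [0, 0, 0, 0, 0, 0],
  [0, 0, 0, 0, 0, 0],
  [0, 0, 0, 0, 0, 0],
], fingers=1)

```text
clock: 29.95
eef_pos: [0.6195, 0.1679, 0.1461]
orientation: [-0.076, 0.672, 0.733, 0.072]
wrist_force: [-0.3, 0.8, -0.3]
gripper_width: 0.0339
gripper_force: 0.0
```

>>> move_arm([
  [-1, 0, 0, 0, 0, 0],
  [-1, 0, 0, 0, 0, 0],
  [-0.8, 0, 0, 0, 0, 0],
  [-0.5, 0, 0, 0, 0, 0],
  [-0.3, 0, 0, 0, 0, 0],
  [-0.3, 0, 0, 0, 0, 0],
  [-0.3, 0, 0, 0, 0, 0],
  [-0.3, 0, 0, 0, 0, 0],
])

```text
clock: 30.75
eef_pos: [0.6224, 0.1246, 0.1356]
orientation: [-0.077, 0.671, 0.734, 0.071]
wrist_force: [-0.1, 0.7, 0.4]
gripper_width: 0.0003
gripper_force: 1.1
```

>>> move_arm([
  [-0.3, 0, 0, 0, 0, 0],
  [-0.3, 0, 0, 0, 0, 0],
  [-0.3, 0, 0, 0, 0, 0],
  [-0.3, 0, 0, 0, 0, 0],
  [-0.3, 0, 0, 0, 0, 0],
  [-0.3, 0, 0, 0, 0, 0],
  [-0.3, 0, 0, 0, 0, 0],
  [-0.3, 0, 0, 0, 0, 0],
])

```text
clock: 31.55
eef_pos: [0.6248, 0.0997, 0.1303]
orientation: [-0.077, 0.672, 0.733, 0.07]
wrist_force: [-0.4, 0.2, 0.5]
gripper_width: 0.0005
gripper_force: 0.3
```

>>> move_arm([
  [-0.3, 0, 0, 0, 0, 0],
  [-0.3, 0, 0, 0, 0, 0],
  [-0.3, 0, 0, 0, 0, 0],
  [-0.3, 0, 0, 0, 0, 0],
  [-0.3, 0, 0, 0, 0, 0],
  [-0.3, 0, 0, 0, 0, 0],
  [-0.3, 0, 0, 0, 0, 0],
  [-0.3, 0, 0, 0, 0, 0],
])

```text
clock: 32.35
eef_pos: [0.6266, 0.0773, 0.1255]
orientation: [-0.077, 0.672, 0.734, 0.071]
wrist_force: [0.7, 1.1, 0.1]
gripper_width: 0.0007
gripper_force: 0.3
```

>>> move_arm([
  [-0.3, 0, 0, 0, 0, 0],
  [-0.3, 0, 0, 0, 0, 0],
  [-0.3, 0, 0, 0, 0, 0],
  [-0.3, 0, 0, 0, 0, 0],
  [-0.3, 0, 0, 0, 0, 0],
  [-0.3, 0, 0, 0, 0, 0],
  [-0.3, 0, 0, 0, 0, 0],
])

```text
clock: 33.05
eef_pos: [0.6284, 0.0568, 0.1211]
orientation: [-0.077, 0.672, 0.734, 0.071]
wrist_force: [0.5, -0.0, 0.5]
gripper_width: 0.0004
gripper_force: 0.2
```

>>> move_arm([
  [-0.3, 0, 0, 0, 0, 0],
  [-0.3, 0, 0, 0, 0, 0],
  [-0.3, 0, 0, 0, 0, 0],
  [-0.3, 0, 0, 0, 0, 0],
  [-0.3, 0, 0, 0, 0, 0],
  [-0.3, 0, 0, 0, 0, 0],
  [-0.3, 0, 0, 0, 0, 0],
  [-0.3, 0, 0, 0, 0, 0],
])

```text
clock: 33.85
eef_pos: [0.6305, 0.0334, 0.1161]
orientation: [-0.077, 0.672, 0.734, 0.071]
wrist_force: [0.8, 0.4, 0.9]
gripper_width: 0.0005
gripper_force: 0.2
```

>>> move_arm([
  [-0.3, 0, 0, 0, 0, 0],
  [-0.3, 0, 0, 0, 0, 0],
  [-0.3, 0, 0, 0, 0, 0],
  [-0.2, 0, 0, 0, 0, 0],
  [-0.2, 0, 0, 0, 0, 0],
  [-0.2, 0, 0, 0, 0, 0],
])

```text
clock: 34.45
eef_pos: [0.6317, 0.019, 0.113]
orientation: [-0.077, 0.672, 0.734, 0.071]
wrist_force: [-0.4, 0.1, -0.0]
gripper_width: 0.0005
gripper_force: 0.2
```

>>> move_arm([
  [-0.15, 0, 0, 0, 0, 0],
  [-0.15, 0, 0, 0, 0, 0],
  [0, 0, 0, 0, 0, 0],
])

```text
clock: 34.75
eef_pos: [0.6319, 0.0156, 0.1122]
orientation: [-0.077, 0.672, 0.733, 0.07]
wrist_force: [0.4, 0.3, -0.1]
gripper_width: 0.0005
gripper_force: 0.0
```

```bash
python3 prof.py s4
```

```text
0.025 [(-20, 14, 13, 12), (-12, 10, 9, 12), (-4, 3, 3, 4), (4, 3, 3, 3), (12, 3, 3, 3), (20, 3, 3, 3), (28, 3, 2, 2), (36, 3, 3, 3), (44, 3, 2, 2), (52, 3, 3, 3), (60, 3, 3, 3), (67, 3, 3, 3), (76, 3, 3, 2), (84, 3, 2, 3), (92, 4, 3, 3), (99, 6, 5, 5), (108, 3, 2, 3), (116, 3, 2, 3), (124, 3, 3, 3), (132, 3, 2, 3), (140, 3, 2, 3), (148, 3, 2, 3), (156, 3, 3, 3), (164, 10, 9, 9), (172, 4, 4, 4), (180, 3, 3, 2), (188, 3, 2, 2), (196, 3, 3, 3), (204, 1, 9, 17), (212, 5, 13, 23), (220, 7, 13, 22), (228, 12, 12, 14), (236, 13, 13, 12), (244, 15, 14, 14), (252, 13, 12, 12)]
0.04 [(-20, 14, 14, 13), (-12, 11, 11, 12), (-4, 3, 3, 4), (4, 3, 3, 3), (12, 3, 3, 3), (20, 3, 3, 3), (28, 3, 3, 3), (36, 3, 3, 3), (44, 3, 3, 3), (52, 3, 3, 2), (60, 3, 2, 2), (67, 3, 3, 3), (76, 3, 3, 3), (84, 3, 3, 3), (92, 3, 2, 2), (99, 3, 3, 3), (108, 3, 3, 3), (116, 3, 3, 3), (124, 3, 3, 3), (132, 3, 3, 3), (140, 3, 3, 2), (148, 3, 3, 3), (156, 3, 3, 3), (164, 11, 11, 10), (172, 5, 5, 4), (180, 3, 3, 3), (188, 3, 2, 3), (196, 3, 3, 2), (204, 10, 9, 9), (212, 12, 11, 10), (220, 13, 10, 9), (228, 13, 8, 7), (236, 13, 11, 10), (244, 14, 12, 11), (252, 14, 11, 10)]
orange [336 216   9   5  40] [339.6  218.05]
orange [251 221   2   3   4] [251.25 222.25]
```

The flap is still pressed, with the tail at ~200 and a gap of a few mm. A few more small pushes.

>>> move_arm([
  [-0.15, 0, 0, 0, 0, 0],
  [-0.15, 0, 0, 0, 0, 0],
  [0, 0, 0, 0, 0, 0],
])

```text
clock: 35.1
eef_pos: [0.6322, 0.0128, 0.1117]
orientation: [-0.077, 0.672, 0.733, 0.07]
wrist_force: [1.0, -0.8, -0.1]
gripper_width: 0.0006
gripper_force: 0.0
```

>>> move_arm([
  [-0.15, 0, 0, 0, 0, 0],
  [-0.1, 0, 0, 0, 0, 0],
  [0, 0, 0, 0, 0, 0],
])

```text
clock: 35.4
eef_pos: [0.6325, 0.0105, 0.1112]
orientation: [-0.077, 0.672, 0.733, 0.071]
wrist_force: [-0.4, -0.4, -0.4]
gripper_width: 0.0005
gripper_force: 0.0
```

```bash
python3 prof.py s5 | tee /tmp/o | grep orange
python3 - <<'E'
print(open('/tmp/o').read().split('\n')[0][300:])
E
```

```text
orange [334 216  11   5  47] [338.7021 217.9362]
 (132, 3, 2, 2), (140, 3, 2, 3), (148, 3, 3, 3), (156, 3, 3, 3), (164, 10, 9, 9), (172, 4, 4, 4), (180, 3, 3, 3), (188, 3, 2, 3), (196, 2, 5, 9), (204, 1, 12, 22), (212, 5, 13, 23), (220, 7, 13, 22), (228, 12, 12, 15), (236, 14, 14, 13), (244, 15, 14, 14), (252, 13, 13, 12)]
```

>>> move_arm([
  [-0.1, 0, 0, 0, 0, 0],
  [-0.1, 0, 0, 0, 0, 0],
  [0, 0, 0, 0, 0, 0],
  [0, 0, 0, 0, 0, 0],
])

```text
clock: 35.85
eef_pos: [0.6327, 0.0087, 0.1108]
orientation: [-0.077, 0.672, 0.733, 0.071]
wrist_force: [0.5, -0.1, -0.5]
gripper_width: 0.0003
gripper_force: 0.0
```

>>> move_arm([
  [-0.1, 0, 0, 0, 0, 0],
  [-0.1, 0, 0, 0, 0, 0],
  [0, 0, 0, 0, 0, 0],
  [0, 0, 0, 0, 0, 0],
])

```text
clock: 36.25
eef_pos: [0.6328, 0.0068, 0.1104]
orientation: [-0.077, 0.672, 0.734, 0.071]
wrist_force: [-0.2, -0.3, 0.5]
gripper_width: 0.0003
gripper_force: 0.0
```

```bash
python3 prof.py s6 | tee /tmp/o | grep orange
python3 - <<'E'
print(open('/tmp/o').read().split('\n')[0][200:])
E
```

```text
orange [337 212   8   9  46] [339.9783 216.4348]
 3, 3), (84, 3, 3, 3), (92, 3, 3, 3), (99, 3, 3, 2), (108, 3, 3, 3), (116, 3, 3, 3), (124, 3, 3, 3), (132, 3, 2, 3), (140, 3, 3, 3), (148, 3, 2, 3), (156, 3, 3, 3), (164, 10, 10, 9), (172, 5, 5, 4), (180, 3, 3, 3), (188, 3, 3, 3), (196, 10, 10, 9), (204, 10, 12, 16), (212, 1, 12, 22), (220, 1, 12, 23), (228, 12, 12, 15), (236, 14, 13, 13), (244, 15, 14, 14), (252, 13, 13, 12)]
```

The flap has sprung up (same blob as at the start) and the gap has closed. Retreat and verify with the last picture.

>>> move_arm([
  [0.7, 0, 0, 0, 0, 0],
  [1.3, 0, 0, 0, 0, 0],
  [0, 0, -2, 0, 0, 0],
  [0, 0, -3, 0, 0, 0],
  [0, 0, -4, 0, 0, 0],
  [3, -2, -3, 0, 0, 0],
  [3, -2, -3, 0, 0, 0],
  [0, 0, 0, 0, 0, 0],
])

```text
clock: 37.1
eef_pos: [0.5884, 0.058, 0.281]
orientation: [-0.075, 0.668, 0.737, 0.075]
wrist_force: [0.4, 0.6, 0.6]
gripper_width: 0.0003
gripper_force: 0.0
```

>>> move_arm([
  [0, 0, 0, 0, 0, 0],
  [0, 0, 0, 0, 0, 0],
  [0, 0, 0, 0, 0, 0],
])

```text
clock: 37.4
eef_pos: [0.5886, 0.0491, 0.272]
orientation: [-0.078, 0.672, 0.733, 0.069]
wrist_force: [-0.7, -0.4, 0.3]
gripper_width: 0.0006
gripper_force: 0.0
```

```bash
python3 prof.py s7 | grep orange
python3 - <<'E'
import cv2
a=cv2.imread("pics/s7.png")[165:265,225:390]; cv2.imwrite("pics/fin.png",cv2.resize(a,None,fx=4.8,fy=4.8,interpolation=cv2.INTER_CUBIC))
E
```

```text
orange [336 212   9   9  50] [339.68 216.2 ]
orange [251 218   2   6   9] [251.3333 220.    ]
```

View pics/fin.png

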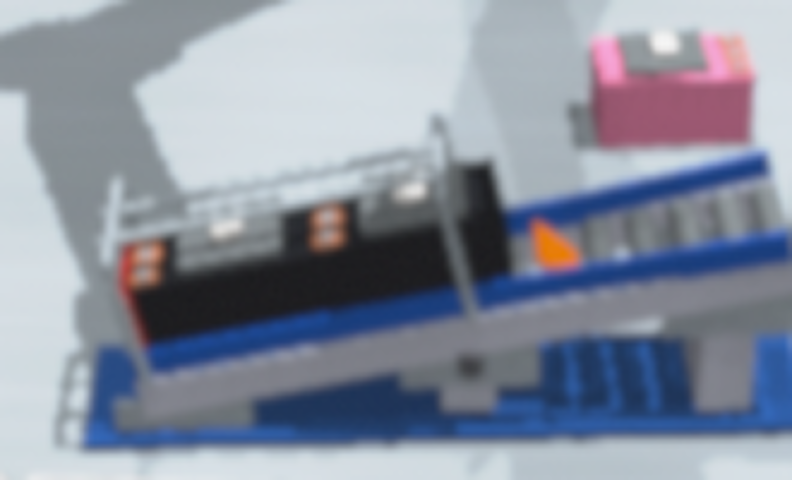

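The final picture shows both modules closed up against the red stop (130,290), copper ends downhill at (147,262) and (327,228), toggles up. The flap is raised at (555,245).

```bash
python3 -c "
from cell import *
print(close_job())"
```

```text
the job is handed in; nothing more can be done
None
```

Both modules are in the lane, closed up against the red stop with copper ends downhill, toggles up and the flap sprung up behind them; I handed the job in at about 37 s, and the judge gave no result back.

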